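# Snap the arepa tools back into the clip rack

## Robot

A 6-joint arm with a two-finger parallel gripper is mounted at the origin on the work surface. World frame = base frame: x ahead of the robot, y to its left, z up, the work surface at z = 0. Lengths are in m, angles in rad, forces in N, time in s.
With the tool pointing down it reaches from about 0.325 to 0.775 m from the base axis. Payload 5.5 kg.
Tool frame: the origin (TCP) lies at the very end of the fingers, on their centre line; the grasp point (between the pads) lies 19 mm behind it; x points along the fingers, y is the direction in which the jaws open and shut, and the axes are right-handed (so a half turn about x gives the same grasp; the last joint's range is limited). The gripper opens to 85 mm and grips with 20 to 120 N. Pads are 22 mm wide; open, the fingers measure 114 mm over their backs; the gripper's body (76 mm by 85 mm) begins 54 mm behind the grasp point. The pads swing forward as they close: fully open they stand 13 mm farther back than shut.
Start: joints at [1.085, 0.091, 1.231, -0, 1.82, -0.057], TCP at [0.249, 0.546, 0.21] pointing down, gripper open.
Joint ranges: [-2.87, 2.87], [-0.86, 2.18], [0.17, 2.46], [-1.51, 4.65], [0.06, 2.69], [-2.65, 2.65]. Speed limits (rad/s): [2.57, 2.57, 3.01, 3.14, 3.14, 3.14].

## Interface

Orientations are given as a rotation vector (axis times angle).
In Python, from workcell import * gives the robot as it stands. The module is installed in compiled form; this text tells all that it offers.
- The arm moves only by the shell command python3 -m creep 'ROWS' [OPENING] [FORCE]. ROWS is JSON, a list of rows, each a list of 6 numbers: the shift along the tool's x, y, z in mm, then the turn, a rotation vector about the tool's x, y, z in degrees. In form: [[x, y, z, ax, ay, az], ...]. A call has 1 to 10 rows; each row shifts and turns the pose as measured when the row begins, along the tool's axes as they then stand; what a row does not reach is not made up. A row lasts 1/12 s, in which the tool goes at most 41.7 mm and 7.16 degrees, less where a joint would pass 70% of its speed; a pose out of reach is approached as far as the arm can. A call is refused whole if a number of a shift passes 41.7 or a number of a turn 7.16, either way. A call with a gripper value outside its range is refused whole. OPENING is the closure, from 0 (fully open) to 1 (shut), set as the call begins (- or left out, the last holds). The fingers move at their own pace and stop on an object; FORCE is the grip in N (left out, the last holds). Time passes only in rows, so rows that do not move let the fingers close. It gives the time, the measured TCP pose, the force and the opening at its end, in the units of the state.
- sense(): the state, without advancing time (a new reading comes with each control period).
- capture(name): name is "scene" or "top" or "wrist"; returns the picture (480x640x3 uint8, red, green, blue); there is no depth.
- camera_info(name): a dict with "vertical_fov" (degrees; the focal length in pixels is half the picture's height over the tangent of half this angle, whatever the lens; pixels are square), "cx", "cy" (the principal point, pixels), "distortion" ([k1, k2, p1, p2, k3] as OpenCV has them; the pictures are not rectified), "R" (3x3) and "t" (3): a world point X has camera coordinates R X + t; the wrist camera has in their place "T_tool_cam" (4x4, takes a point from camera to tool coordinates, whose origin is the TCP and whose axes are the tool frame's). Camera axes: x right, y down, z forward; pixel columns grow to the right and rows downward; lengths in m; the calibration is good to about 2 mm. A picture is of the moment at which its call begins: read the wrist's pose just before it. camera_info takes no time and is no camera call.
- close_job(): hands the job in, once; it reports no verdict.
The state is a dict: "time_s": time; "joint_positions": joint angles; "qd": joint speeds; "joint_torque": joint torques, N m; "tcp_pos": TCP position; "eef_rot": TCP orientation; "ft_force": force on the tool from outside, world axes, zero at the start; "moment": the same for the moment, N m; "finger_gap": opening from 0.0 (shut) to 1.0 (fully open).
Only numpy, scipy, OpenCV 4.12 (cv2) and the standard library are available. Lean on these libraries where they do the work, as an engineer would, in place of code of your own. Each camera call takes 0.05 s, during which the arm holds its last target.

## Task

The arepas are done, so put the yellow scraper and the wooden turner back on the sloping clip rack, leaving the arepa maker's raised lid and the things standing around as they are. Each one goes, blade uppermost, into the empty pair of spring clips made for the thickness of its handle, with the middle of the handle midway between its two clips. Press it in firmly but without forcing it, until both clips have snapped round the handle and it sits fully home at both ends, then let go.

Things in the scene. Friction and masses are not known exactly. Their poses are not given: they have to be found in the camera images.
- scraper: yellow plastic dough scraper lying on the slab, 189 mm long, about 70 g: round handle 24 mm thick, 128 mm long, ends rounded, flat blade 80 mm wide, 4 mm thick. Origin on the underside below the middle of the handle, whose axis is 12 mm above it; x along the handle to the blade (which ends at x = 125 mm), z up. Handle and blade both rest on the slab
- scraper_upper (a point): point on the scraper's handle axis 42 mm from the handle's middle towards the blade (where the upper clip grips); same axes as the scraper
- scraper_lower (a point): point on the scraper's handle axis 42 mm from the handle's middle away from the blade (where the lower clip grips)
- turner: wooden turner lying on the slab, 194 mm long, about 55 g: round handle 18 mm thick, 128 mm long, ends rounded, flat paddle 54 mm wide, 6 mm thick. Origin on the underside below the middle of the handle, whose axis is 9 mm above it; x along the handle to the paddle (which ends at x = 130 mm), z up. Handle and paddle both rest on the slab
- turner_upper (a point): point on the turner's handle axis 42 mm from the handle's middle towards the paddle (where the upper clip grips); same axes as the turner
- turner_lower (a point): point on the turner's handle axis 42 mm from the handle's middle away from the paddle (where the lower clip grips)
- thick_clips: the empty place for the 24 mm handle: a pair of spring clips on a thin steel tongue, one of three places 85 mm apart, in any order. Origin: where the MIDDLE OF THE HANDLE'S AXIS lies when fully home. x up the slope along the handle, y across, z out of the tongue (30 deg from vertical, leaning to the robot). Tongue face at z = -20 mm; between the clips nothing is higher than z = -18 mm
- thick_upper_clip (a point): middle of its upper clip at handle-axis height, at x = 42 mm in the frame of the place. Clip: two sprung jaws, 10 mm long along x, 17 mm high above the axis, 37 mm apart at the top, narrowing at z = 8 mm to a 20 mm mouth of round lips, where the handle first rests with its axis some 15 mm above home
- thick_lower_clip (a point): the same clip at x = -42 mm. Pressing the handle through the lips takes some 10 to 18 N at each clip; it eases suddenly about half way, the jaws close over the handle and it stops on the clip's floor at z = -12 mm. Meanwhile the tongue yields under the push (see rack): the frame moves with it, and springs back when let go
- slim_clips: the empty place for the 18 mm handle: a pair of spring clips on a thin steel tongue, one of three places 85 mm apart, in any order. Origin: where the MIDDLE OF THE HANDLE'S AXIS lies when fully home. x up the slope along the handle, y across, z out of the tongue (30 deg from vertical, leaning to the robot). Tongue face at z = -17 mm; between the clips nothing is higher than z = -15 mm
- slim_upper_clip (a point): middle of its upper clip at handle-axis height, at x = 42 mm in the frame of the place. Clip: two sprung jaws, 10 mm long along x, 15 mm high above the axis, 31 mm apart at the top, narrowing at z = 6 mm to a 15 mm mouth of round lips, where the handle first rests with its axis some 12 mm above home
- slim_lower_clip (a point): the same clip at x = -42 mm. Pressing the handle through the lips takes some 10 to 18 N at each clip; it eases suddenly about half way, the jaws close over the handle and it stops on the clip's floor at z = -9 mm. Meanwhile the tongue yields under the push (see rack): the frame moves with it, and springs back when let go
- full_clips: the third place of the row, already taken: a steel skimmer (handle 20 mm thick, round slotted disc 66 mm across at the top) fixed in its clips. Same frame as the other two: origin on the handle's axis midway between its clips, x up the slope, z out of the tongue
- rack: bamboo stand, fixed, 280 mm wide; three steel tongues 76 mm wide, held only at their low foot, rise away from the robot at 30 deg to 128 mm. Origin on the slab below their middle, x level to the high end, y along the row, z up. A tongue bends about its foot (70 mm below the place's origin): 10 N gives 14 mm at the upper clip, under 1 mm at the lower. A foot ledge is 8 mm below a centred handle's end
- maker: electric arepa maker, fixed, 255 mm wide (y), 230 mm deep, lower half 68 mm high, to the right of the rack; origin on the slab under its middle
- maker_lid (a joint): the arepa maker's hinged lid: 0 is as it stands, raised nearly upright at the machine's far side (up to 350 mm high); negative closes it
- ramekin: white ceramic ramekin standing on the trivet, 82 mm across, 48 mm high; origin under its middle
- grinder: stainless steel pepper grinder, 54 mm across, 155 mm tall; origin under its middle
- trivet: round bamboo trivet of slats, 150 mm across, 14 mm thick, lying on the slab; origin under its middle
Mind the look-alikes: they are no part of the job. Several things look just like the scraper: the one meant starts farthest to the robot's right.

How it is judged:
By the outcome, as a careful person would: the job done as asked, in the order asked, and still so for the second after the job is handed in, with the robot touching nothing.
It also fails if it takes over 72 s, if anything falls off the work surface, if the arm or the gripper's body presses on something with over 40 N, if the wrist force passes 120 N, or if a joint passes its speed limit or range.

## Working session

There is one attempt and no reset: what is moved stays moved. The work goes in short steps, Python scripts to look and compute and a shell command to move; the robot and the scene stay as the last step left them, time stands still between calls to the robot, and variables do not carry over. Pictures are saved under pics/ and viewed, and the job is handed in when it is done.

```bash
mkdir -p pics
cat > h.py <<'E'
from workcell import *
import numpy as np, cv2
from scipy.spatial.transform import Rotation as Ro
def snap(n,f):
    s=sense(); im=capture(n); cv2.imwrite('pics/'+f,im[:,:,::-1]); return s,im
def cam(n,s=None):
    c=camera_info(n); f=240/np.tan(np.radians(c['vertical_fov'])/2)
    K=np.array([[f,0,c['cx']],[0,f,c['cy']],[0,0,1.]]); d=np.array(c['distortion'],float)
    if n=='wrist':
        T=np.array(c['T_tool_cam']); Rt=Ro.from_rotvec(s['eef_rot']).as_matrix()
        Rwc=Rt@T[:3,:3]; o=Rt@T[:3,3]+np.array(s['tcp_pos'])
    else:
        R=np.array(c['R']); Rwc=R.T; o=-R.T@np.array(c['t'])
    return K,d,Rwc,o
def rays(n,px,s=None):
    K,d,Rwc,o=cam(n,s); u=cv2.undistortPoints(np.array(px,float).reshape(-1,1,2),K,d).reshape(-1,2)
    return o,(Rwc@np.c_[u,np.ones(len(u))].T).T
def onz(n,px,z,s=None):
    o,r=rays(n,px,s); return o+r*((z-o[2])/r[:,2])[:,None]
def proj(n,X,s=None):
    K,d,Rwc,o=cam(n,s); X=np.atleast_2d(X)
    return cv2.projectPoints(X.astype(float),cv2.Rodrigues(Rwc.T)[0],-Rwc.T@o,K,d)[0].reshape(-1,2)
E
python3 - <<'E'
from h import *
np.set_printoptions(precision=4,suppress=True)
for n in('scene','top','wrist'):
    s,im=snap(n,n+'0.png'); print(n,cam(n,s)[2:],camera_info(n)['vertical_fov'])
print(s)
E
```

```text
scene (array([[-0.1962,  0.6674, -0.7184],
       [ 0.9805,  0.1252, -0.1514],
       [-0.0111, -0.7341, -0.679 ]]), array([1.4455, 0.1508, 1.0142])) 47.84676975054478
top (array([[-0.0207, -0.9981,  0.0586],
       [-0.9996,  0.0196, -0.0183],
       [ 0.0171, -0.059 , -0.9981]]), array([ 0.3793, -0.0557,  1.4409])) 45.78941872703623
wrist (array([[ 0.4156,  0.862 ,  0.2901],
       [ 0.9095, -0.3933, -0.1344],
       [-0.0018,  0.3197, -0.9475]]), array([0.1741, 0.5808, 0.3717])) 64.67935745120316
{'time_s': 0.1, 'joint_positions': array([ 1.0853,  0.0918,  1.2318, -0.    ,  1.8198, -0.0567]), 'qd': array([ 0.0005, -0.0012, -0.0036, -0.0009,  0.0004, -0.0007]), 'joint_torque': array([  0.002 , -46.0218, -41.9218,  -0.0001,   0.0106,   0.    ]), 'tcp_pos': array([0.2493, 0.5454, 0.209 ]), 'eef_rot': array([ 0.3349,  1.545 , -0.3377]), 'ft_force': array([-0.2328,  0.773 , -0.9925]), 'moment': array([-0.0194, -0.0011, -0.0574]), 'finger_gap': 1.0006784596397358}
```

View pics/scene0.png

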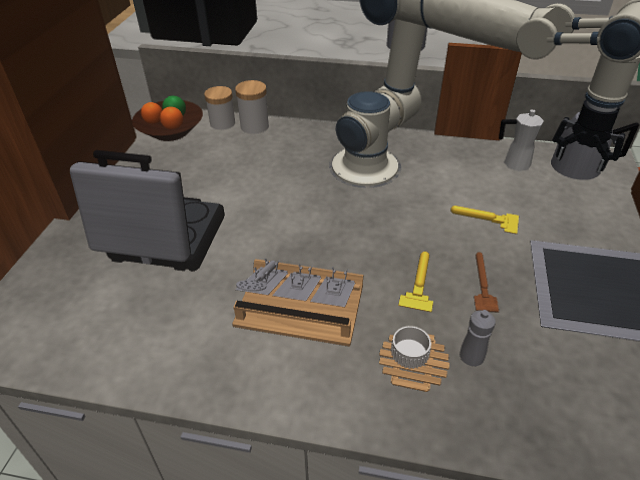

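View pics/top0.png

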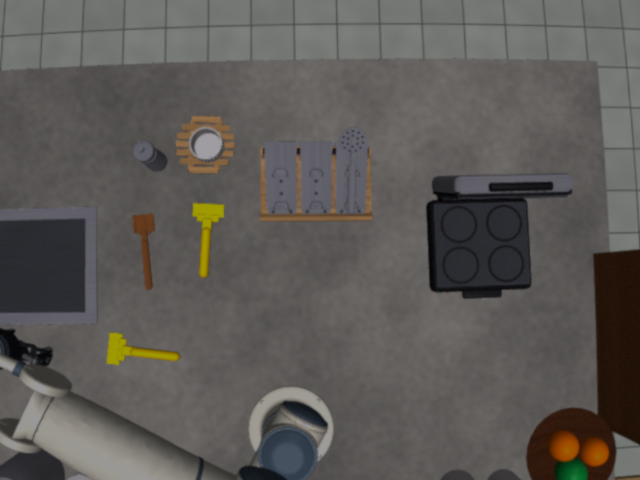

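View pics/wrist0.png

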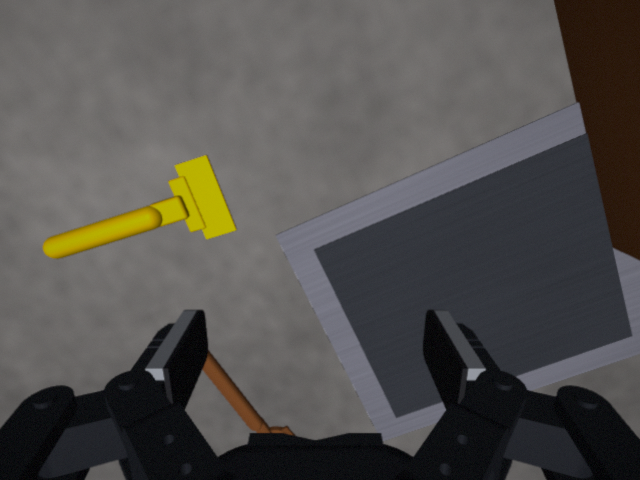

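Run:
```python
from h import *
np.set_printoptions(precision=4,suppress=True)
im=cv2.imread('pics/top0.png')
cv2.imwrite('pics/topc.png',cv2.resize(im[110:300,100:390],None,fx=2.7,fy=2.7,interpolation=cv2.INTER_CUBIC))
im2=cv2.imread('pics/scene0.png')
cv2.imwrite('pics/scenec.png',cv2.resize(im2[240:350,215:375],None,fx=5,fy=5,interpolation=cv2.INTER_CUBIC))
hsv=cv2.cvtColor(im,cv2.COLOR_BGR2HSV)
Y=cv2.inRange(hsv,(22,150,90),(38,255,255)); B=cv2.inRange(hsv,(3,130,60),(13,255,200))
for nm,M,z in(('Y',Y,.012),('B',B,.009)):
    n,l,st,ce=cv2.connectedComponentsWithStats(M)
    for i in range(1,n):
        if st[i,4]<150 or st[i,4]>5000: continue
        v,u=np.nonzero(l==i); P=onz('top',np.c_[u,v],z)[:,:2]
        c=P.mean(0); _,_,V=np.linalg.svd(P-c); a=V[0]; t=(P-c)@a; b=(P-c)@np.array([-a[1],a[0]])
        # blade end: wider
        if b[t>t.max()-.03].std()<b[t<t.min()+.03].std(): a=-a; t=-t;
        print(nm,st[i],'len',t.max()-t.min(),'c',c,'ang',np.degrees(np.arctan2(a[1],a[0])))
        # handle axis fit
        m=(t<t.min()+.125)&(t>t.min()+.008); Q=P[m]; qc=Q.mean(0); d=np.linalg.svd(Q-qc)[2][0]; d=d*np.sign(d@a)
        tt=(P-qc)@d; e=qc+d*tt.min()
        print('  axis ang',np.degrees(np.arctan2(d[1],d[0])),'end',e,'mid',e+d*.064,'tip',qc+d*tt.max())
```

```text
Y [ 192  203   32   75 1035] len 0.1872902118630363 c [0.5017 0.202 ] ang -5.101370351064518
  axis ang -4.276879755547925 end [0.3832 0.2117] mid [0.447  0.2069] tip [0.5696 0.1978]
Y [107 333  73  32 995] len 0.18418782226744063 c [0.2004 0.391 ] ang 81.95901775158322
  axis ang 82.6068332509729 end [0.1846 0.2746] mid [0.1928 0.3381] tip [0.2082 0.457 ]
B [133 214  21  75 680] len 0.18798011483983587 c [0.477  0.3608] ang 4.5387922458111225
  axis ang 5.25079766355338 end [0.3576 0.3508] mid [0.4213 0.3566] tip [0.5447 0.368 ]
B [548 430  62  37 937] len 0.17296479578772275 c [-0.0776 -0.7384] ang -103.6242323396723
  axis ang -105.31158163672562 end [-0.0578 -0.6637] mid [-0.0747 -0.7254] tip [-0.1034 -0.8304]
```

View pics/topc.png

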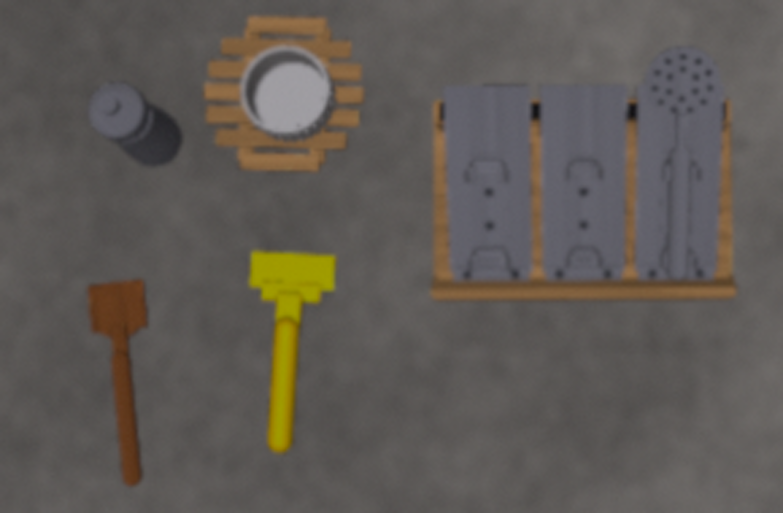

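View pics/scenec.png

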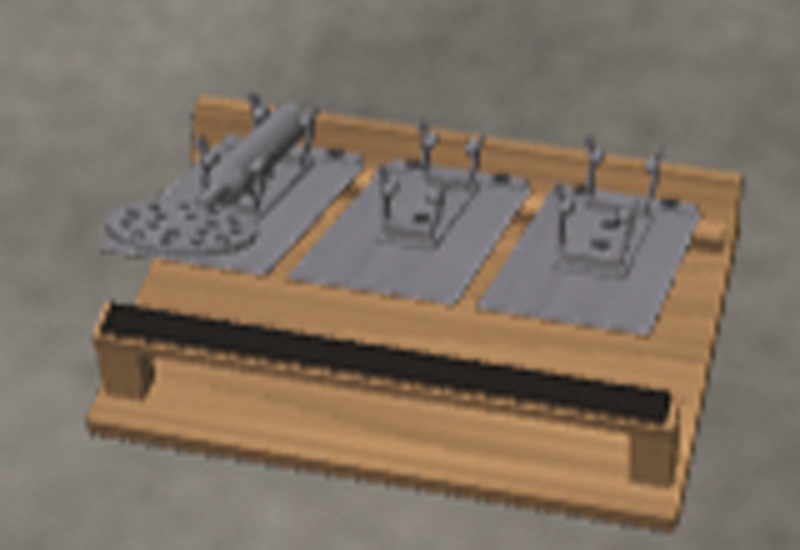

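```bash
cat >> h.py <<'E'
def dn(yaw,tilt=0):
    """tool R: x down (tilted ahead by tilt deg), y along yaw dir (deg) ; half-turn nearest to present"""
    yv=np.array([np.cos(np.radians(yaw)),np.sin(np.radians(yaw)),0]); x=np.array([0,0,-1.])
    f=np.cross(yv,[0,0,1.])  # horizontal, perp to y
    f=f*np.sign(f[0])
    x=np.cos(np.radians(tilt))*x+np.sin(np.radians(tilt))*f
    R=np.c_[x,yv,np.cross(x,yv)]; R2=np.c_[x,-yv,-np.cross(x,yv)]
    C=Ro.from_rotvec(sense()['eef_rot']).as_matrix()
    return R if np.trace(C.T@R)>np.trace(C.T@R2) else R2
def plan(p,R,n=None):
    s=sense(); C=Ro.from_rotvec(s['eef_rot']); c=np.array(s['tcp_pos']); p=np.array(p)
    w=(C.inv()*Ro.from_matrix(R)).as_rotvec(); d=p-c
    k=max(np.linalg.norm(d)*1000/38,np.degrees(np.linalg.norm(w))/6.5,1); n=n or int(np.ceil(k))
    print('n',n,'dist',d*1000,'rot',np.degrees(w))
    rows=[]
    for i in range(n):
        Ri=(C*Ro.from_rotvec(w*i/n)).as_matrix()
        rows.append(np.r_[np.round(Ri.T@d*1000/n,1),np.round(np.degrees(w)/n,2)].tolist())
    if all(r==rows[0] for r in rows): print(n,'x',rows[0])
    else:
        for r in rows: print(r)
def st():
    s=sense(); R=Ro.from_rotvec(s['eef_rot']).as_matrix(); np.set_printoptions(precision=4,suppress=True)
    print('t',s['time_s'],'tcp',s['tcp_pos'],'x',R[:,0],'y',R[:,1],'F_tool',R.T@s['ft_force'],'M_tool',R.T@s['moment'],'gap',s['finger_gap'])
    return s,R
E
python3 - <<'E'
from h import *
st(); print(np.array(camera_info('wrist')['T_tool_cam']))
plan([.447,.207,.16],dn(85.7))
E
```

```text
t 0.15 tcp [0.2493 0.5455 0.2092] x [-0.0007 -0.0013 -1.    ] y [ 0.4158  0.9095 -0.0015] F_tool [-1.1757  0.1552 -0.7995] M_tool [-0.0705  0.062  -0.0478] gap 0.994596359888885
[[-0.     -0.3198  0.9475 -0.1627]
 [ 1.      0.0001  0.0001  0.0006]
 [-0.0001  0.9475  0.3198 -0.0831]
 [ 0.      0.      0.      1.    ]]
n 11 dist [ 197.659  -338.4839  -49.1767] rot [-20.2686  -0.0213   0.0849]
[4.5, -20.5, 29.1, -1.84, -0.0, 0.01]
[4.5, -21.4, 28.5, -1.84, -0.0, 0.01]
[4.5, -22.3, 27.8, -1.84, -0.0, 0.01]
[4.5, -23.2, 27.0, -1.84, -0.0, 0.01]
[4.5, -24.1, 26.3, -1.84, -0.0, 0.01]
[4.5, -24.9, 25.5, -1.84, -0.0, 0.01]
[4.5, -25.7, 24.7, -1.84, -0.0, 0.01]
[4.5, -26.5, 23.8, -1.84, -0.0, 0.01]
[4.5, -27.3, 23.0, -1.84, -0.0, 0.01]
[4.5, -28.0, 22.1, -1.84, -0.0, 0.01]
[4.5, -28.7, 21.2, -1.84, -0.0, 0.01]
```

Run:
```python
from h import *
for p in [(281,178),(317,178),(351,178),(260,218),(371,218)]: print(p,onz('top',[p],.08 if p[1]<200 else .02))
plan([.50,.0,.30],dn(90))
```

```text
(281, 178) [[0.6183778  0.00768116 0.08      ]]
(317, 178) [[ 0.61675961 -0.07934057  0.08      ]]
(351, 178) [[ 0.61535777 -0.16169003  0.08      ]]
(260, 218) [[0.52849628 0.06478401 0.02      ]]
(371, 218) [[ 0.52319982 -0.21427957  0.02      ]]
n 16 dist [ 250.65895411 -545.48393784   90.82330161] rot [-2.45685805e+01 -2.45328618e-02  8.42811443e-02]
[-5.6, -24.5, 28.4, -1.54, -0.0, 0.01]
[-5.6, -25.3, 27.8, -1.54, -0.0, 0.01]
[-5.6, -26.0, 27.1, -1.54, -0.0, 0.01]
[-5.6, -26.7, 26.4, -1.54, -0.0, 0.01]
[-5.6, -27.4, 25.6, -1.54, -0.0, 0.01]
[-5.7, -28.1, 24.9, -1.54, -0.0, 0.01]
[-5.7, -28.7, 24.1, -1.54, -0.0, 0.01]
[-5.7, -29.4, 23.4, -1.54, -0.0, 0.01]
[-5.7, -30.0, 22.6, -1.54, -0.0, 0.01]
[-5.7, -30.6, 21.7, -1.54, -0.0, 0.01]
[-5.7, -31.1, 20.9, -1.54, -0.0, 0.01]
[-5.7, -31.7, 20.1, -1.54, -0.0, 0.01]
[-5.7, -32.2, 19.2, -1.54, -0.0, 0.01]
[-5.7, -32.7, 18.4, -1.54, -0.0, 0.01]
[-5.7, -33.2, 17.5, -1.54, -0.0, 0.01]
[-5.7, -33.7, 16.6, -1.54, -0.0, 0.01]
```

```bash
python3 -m creep '[[-5.6,-24.5,28.4,-1.54,0,0],[-5.6,-25.3,27.8,-1.54,0,0],[-5.6,-26,27.1,-1.54,0,0],[-5.6,-26.7,26.4,-1.54,0,0],[-5.6,-27.4,25.6,-1.54,0,0],[-5.6,-28.1,24.9,-1.54,0,0],[-5.6,-28.7,24.1,-1.54,0,0],[-5.6,-29.4,23.4,-1.54,0,0],[-5.6,-30,22.6,-1.54,0,0],[-5.6,-30.6,21.7,-1.54,0,0]]' 0 100
python3 -m creep '[[-5.6,-31.1,20.9,-1.54,0,0],[-5.6,-31.7,20.1,-1.54,0,0],[-5.6,-32.2,19.2,-1.54,0,0],[-5.6,-32.7,18.4,-1.54,0,0],[-5.6,-33.2,17.5,-1.54,0,0],[-5.6,-33.7,16.6,-1.54,0,0],[0,0,0,0,0,0],[0,0,0,0,0,0]]'
python3 - <<'E'
from h import *
st(); snap('wrist','w1.png')
E
```

```text
time_s: 0.98
tcp_pos: [0.4092, 0.1964, 0.2591]
eef_rot: [0.096, 1.578, -0.114]
ft_force: [0.4, -0.1, 0.1]
finger_gap: 1.002
time_s: 1.65
tcp_pos: [0.5138, -0.0235, 0.2939]
eef_rot: [-0.032, 1.582, 0.012]
ft_force: [-0.4, 0.2, 0.2]
finger_gap: 1.001
t 1.65 tcp [ 0.5138 -0.0235  0.2939] x [-0.0116 -0.0124 -0.9999] y [-0.0282  0.9995 -0.0121] F_tool [-0.1543  0.2218 -0.3913] M_tool [0.0045 0.0141 0.0106] gap 1.0006536032048146
```

View pics/w1.png

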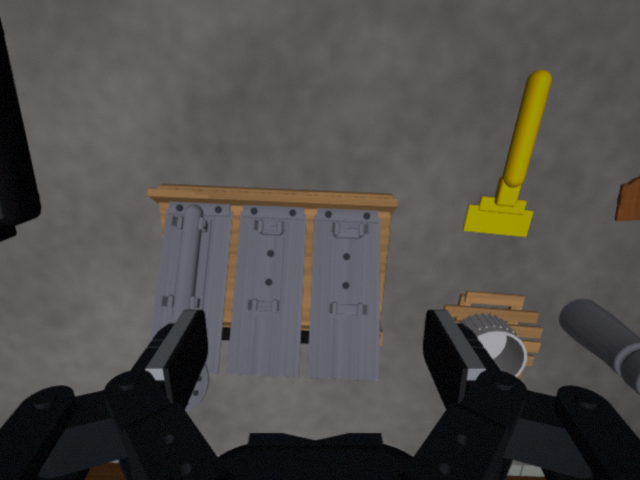

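Run:
```python
from h import *
im=cv2.imread('pics/w1.png')
g=cv2.convertScaleAbs(im[175:385,225:400],alpha=1.8,beta=-20)
cv2.imwrite('pics/w1c.png',cv2.resize(g,None,fx=2.85,fy=2.85,interpolation=cv2.INTER_CUBIC))
cv2.imwrite('pics/w1d.png',cv2.resize(cv2.convertScaleAbs(im[195:325,225:395],alpha=1.8,beta=-20),None,fx=4.6,fy=4.6,interpolation=cv2.INTER_CUBIC))
```

```text
(no output)
```

View pics/w1d.png

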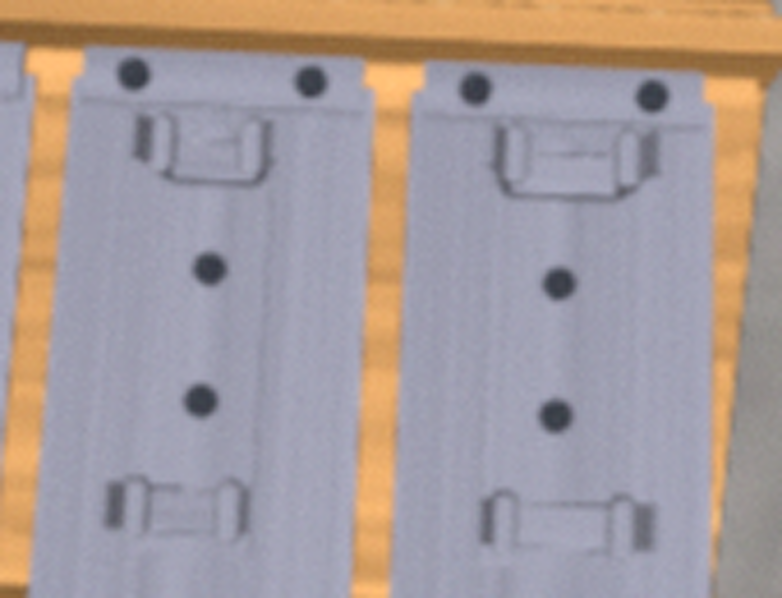

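Run:
```python
from h import *
st(); plan([.535,-.03,.22],dn(89,30))
```

```text
t 1.7 tcp [ 0.5137 -0.0233  0.2936] x [-0.0118 -0.013  -0.9998] y [-0.0285  0.9995 -0.0127] F_tool [-0.8095 -0.915  -1.4582] M_tool [-0.0145 -0.0139 -0.0001] gap 1.002025351848312
n 5 dist [ 21.2958  -6.6948 -73.5817] rot [  2.7659 -30.6723   0.0372]
[14.7, -1.3, 4.4, 0.55, -6.13, 0.01]
[15.1, -1.2, 2.8, 0.55, -6.13, 0.01]
[15.3, -1.2, 1.2, 0.55, -6.13, 0.01]
[15.3, -1.2, -0.4, 0.55, -6.13, 0.01]
[15.2, -1.2, -2.1, 0.55, -6.13, 0.01]
```

```bash
python3 -m creep '[[14.7,-1.3,4.4,0.55,-6.13,0],[15,-1.2,2.8,0.55,-6.13,0],[15.3,-1.2,1.2,0.55,-6.13,0],[15.3,-1.2,-0.4,0.55,-6.13,0],[15.2,-1.2,-2,0.55,-6.13,0],[0,0,0,0,0,0],[0,0,0,0,0,0]]'
python3 - <<'E'
from h import *
s,R=st(); s,im=snap('wrist','w2.png')
g=cv2.cvtColor(im,cv2.COLOR_RGB2GRAY)
E
```

```text
time_s: 2.28
tcp_pos: [0.532, -0.0213, 0.2011]
eef_rot: [0.012, 1.048, -0.006]
ft_force: [0.4, -0.0, 2.4]
finger_gap: 1.004
t 2.2833 tcp [ 0.532  -0.0213  0.2011] x [ 0.499   0.0004 -0.8666] y [0.0109 0.9999 0.0068] F_tool [-1.8666 -0.0085  1.4859] M_tool [-0.0128  0.164   0.0208] gap 1.0041414048089945
```

View pics/w2.png

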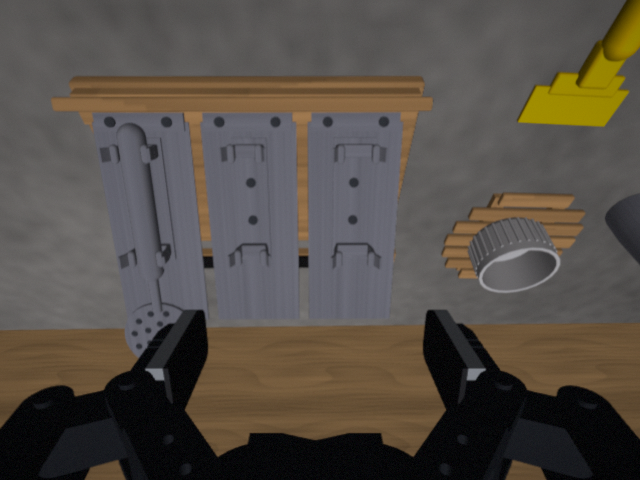

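```bash
cat > tri.py <<'E'
from h import *
np.set_printoptions(precision=4,suppress=True)
def mk(t,x,y):
    x=np.array(x);y=np.array(y);R=np.c_[x,y,np.cross(x,y)]; return dict(tcp_pos=t,eef_rot=Ro.from_matrix(R).as_rotvec())
S1=mk([.5138,-.0235,.2939],[-.0116,-.0124,-.9999],[-.0282,.9995,-.0121])
S2=mk([.532,-.0213,.2011],[.499,.0004,-.8666],[.0109,.9999,.0068])
def blobs(f,seeds,w=7):
    g=cv2.cvtColor(cv2.imread(f),cv2.COLOR_BGR2GRAY).astype(float); out=[]
    for (u,v) in seeds:
        for _ in range(3):
            a,b=int(round(u)),int(round(v)); p=g[b-w:b+w+1,a-w:a+w+1]; wt=np.clip(np.median(p)-15-p,0,None)
            yy,xx=np.mgrid[b-w:b+w+1,a-w:a+w+1]; u=(wt*xx).sum()/wt.sum(); v=(wt*yy).sum()/wt.sum()
        out.append((u,v))
    return np.array(out)
def tri(obs):
    A=np.zeros((3,3));b=np.zeros(3); L=[]
    for n,px,s in obs:
        o,r=rays(n,[px],s); r=r[0]/np.linalg.norm(r[0]); P=np.eye(3)-np.outer(r,r); A+=P;b+=P@o; L.append((o,P))
    X=np.linalg.solve(A,b); return X,[np.linalg.norm(P@(X-o))*1000 for o,P in L]
E
python3 - <<'E'
from tri import *
c=lambda u,v:(225+u/4.6,195+v/4.6)
b1=blobs('pics/w1.png',[c(559,283),c(556,415),c(209,268),c(200,400),c(476,89),c(652,96),c(134,74),c(311,81)],4)
b2=blobs('pics/w2.png',[(354,182),(352,219),(251,182),(253,219),(328,121),(384,121),(219,121),(275,121)],6)
X=[]
for p,q in zip(b1,b2):
    x,r=tri([('wrist',p,S1),('wrist',q,S2)]); X.append(x); print(p,q,x,np.round(r,2))
X=np.array(X); print(proj('top',X)); print(proj('scene',X))
d=X[0]-X[1]; print('slope',np.degrees(np.arctan2(X[1,2]-X[0,2],X[1,0]-X[0,0])),np.linalg.norm(d))
E
```

```text
[346.1777 256.2235] [353.5263 182.0989] [0.584  0.0116 0.0609] [0.13 0.13]
[345.4262 284.9866] [352.3925 219.3317] [0.6119 0.0113 0.0766] [0.17 0.17]
[270.2598 252.9819] [250.6175 182.3087] [ 0.5831 -0.0733  0.0604] [0.25 0.25]
[268.2982 281.6667] [252.6756 219.6196] [ 0.6109 -0.0737  0.0763] [0.25 0.25]
[328.0633 213.9367] [327.4983 121.3663] [ 0.542  -0.0098  0.0371] [0.15 0.15]
[366.3662 215.5606] [383.5424 121.3404] [0.5424 0.0341 0.0376] [0.15 0.15]
[253.8129 210.7895] [219.1606 121.5462] [ 0.5412 -0.0947  0.0366] [0.33 0.33]
[292.172  212.4423] [275.2461 121.4941] [ 0.5416 -0.0508  0.0369] [0.27 0.27]
[[279.9904 193.2893]
 [279.6283 180.9244]
 [314.713  193.0332]
 [314.7229 180.7028]
 [289.3547 211.2877]
 [271.6876 211.4424]
 [323.5614 211.003 ]
 [305.8785 211.1393]]
[[336.7232 284.3076]
 [334.5869 288.4453]
 [301.9725 279.2736]
 [298.9935 283.1604]
 [331.0065 277.2651]
 [348.5259 279.6896]
 [297.582  272.548 ]
 [314.7815 274.9756]]
slope 29.375723968330778 0.03202180806570432
```

Run:
```python
from h import *
im=cv2.imread('pics/w2.png')
cv2.imwrite('pics/w2d.png',cv2.resize(cv2.convertScaleAbs(im[105:285,205:405],alpha=1.8,beta=-20),None,fx=3.3*1.2,fy=3.3,interpolation=cv2.INTER_CUBIC))
# predicted clip jaw corners
y=np.radians(-.55); ex=np.array([np.cos(np.pi/6)*np.cos(y),np.cos(np.pi/6)*np.sin(y),.5]); ez=np.array([-.5*np.cos(y),-.5*np.sin(y),np.cos(np.pi/6)]); ey=np.cross(ez,ex)
from tri import S1,S2
for nm,m,zf,zt,hw in(('thick',[.598,.01145,.06875],.0190,.017,.0185),('slim',[.597,-.0735,.06835],.016,.015,.0155)):
    O=np.array(m)+ez*zf; print(nm,O)
    pts=[O+ex*a+ey*b+ez*zt for a in(-.047,-.037,.037,.047) for b in(-hw,hw)]
    print((proj('wrist',pts,S1)-[225,195])*4.6); print((proj('wrist',pts,S2)-[205,105])*[3.96,3.3])
```

```text
thick [0.5885 0.0115 0.0852]
[[493.3301 119.1613]
 [656.306  125.5727]
 [492.0493 162.1025]
 [655.8857 168.5512]
 [482.1557 494.6318]
 [652.7094 501.3737]
 [480.7593 541.6873]
 [652.2711 548.4714]]
[[509.143  142.7342]
 [715.8125 141.7329]
 [508.5319 189.7737]
 [712.7532 188.7719]
 [504.4639 506.0619]
 [692.3341 505.0568]
 [503.9683 544.9683]
 [689.8406 543.963 ]]
slim [ 0.589  -0.0734  0.0822]
[[135.8131 109.2306]
 [270.639  114.5525]
 [132.6847 151.5718]
 [268.2142 156.9132]
 [108.3836 479.262 ]
 [249.4014 484.7501]
 [104.9341 525.6046]
 [246.7342 531.1129]]
[[ 57.2232 140.5293]
 [227.8129 139.8677]
 [ 61.893  186.8456]
 [230.4898 186.1546]
 [ 93.1387 498.7099]
 [248.4091 497.8513]
 [ 96.9636 537.1244]
 [250.6036 536.2487]]
```

View pics/w2d.png

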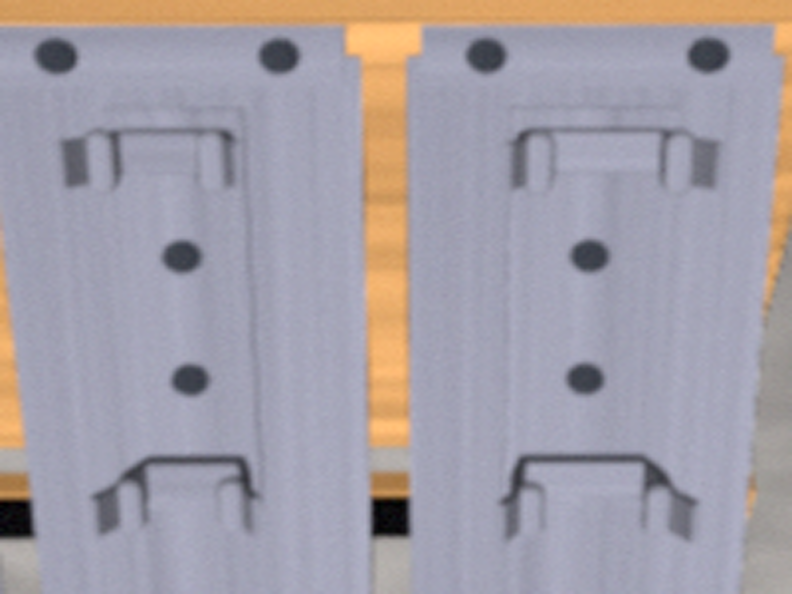

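```bash
cat >> tri.py <<'E'
def meas(f,n,s,lo,hi,z,r,L,roi=None):
    im=cv2.imread(f); hsv=cv2.cvtColor(im,cv2.COLOR_BGR2HSV); M=cv2.inRange(hsv,lo,hi)
    if roi: m2=np.zeros_like(M); a,b,c,d=roi; m2[b:d,a:c]=M[b:d,a:c]; M=m2
    k,l,sts,ce=cv2.connectedComponentsWithStats(M); i=1+np.argmax(sts[1:,4]); v,u=np.nonzero(l==i)
    P=onz(n,np.c_[u,v],z,s)[:,:2]; c=P.mean(0); a=np.linalg.svd(P-c)[2][0]; t=(P-c)@a; b=(P-c)@[-a[1],a[0]]
    if b[t>t.max()-.03].std()<b[t<t.min()+.03].std(): a=-a;t=-t
    for _ in range(3):
        m=(t<t.min()+.122)&(t>t.min()+.012); Q=P[m]
        # centreline: midpoints of bins
        bb=(P-c)@[-a[1],a[0]]; ed=np.linspace(t.min()+.012,t.min()+.115,22); mids=[];w=[]
        for e0,e1 in zip(ed[:-1],ed[1:]):
            q=(t>=e0)&(t<e1)
            if q.sum()<3: continue
            mids.append(c+a*(e0+e1)/2+np.array([-a[1],a[0]])*(bb[q].max()+bb[q].min())/2); w.append(np.ptp(bb[q]))
        mids=np.array(mids); c=mids.mean(0); d=np.linalg.svd(mids-c)[2][0]; a=d*np.sign(d@a); t=(P-c)@a
    e=c+a*t.min()
    print(f,'ang',np.degrees(np.arctan2(a[1],a[0])),'len',np.ptp(t),'width',np.mean(w),'mid(from end)',e+a*L/2,'mid(from tip)',c+a*(t.max()-(.125 if r==.012 else .130)))
    return e+a*L/2,a
E
python3 - <<'E'
from tri import *
meas('pics/w1.png','wrist',S1,(22,150,60),(38,255,255),.012,.012,.128)
meas('pics/top0.png','top',None,(22,150,60),(38,255,255),.012,.012,.128,(180,190,240,300))
meas('pics/top0.png','top',None,(3,130,60),(13,255,200),.009,.009,.128,(120,200,170,300))
E
```

```text
pics/w1.png ang -4.173965961674342 len 0.18564002689239212 width 0.02585762183348093 mid(from end) [0.4461 0.2089] mid(from tip) [0.4427 0.2091]
pics/top0.png ang -4.188940338761876 len 0.18691289478022266 width 0.021157583513058673 mid(from end) [0.4471 0.207 ] mid(from tip) [0.445  0.2072]
pics/top0.png ang 5.34816303597406 len 0.1879913625960629 width 0.013083478942325744 mid(from end) [0.4213 0.3566] mid(from tip) [0.4153 0.356 ]
```

Run:
```python
from h import *
plan([.435,.208,.17],dn(85.8))
```

```text
n 7 dist [-96.54454286 229.08706196 -29.70630347] rot [ 3.40647456 29.67754078 -1.34290029]
[-3.1, 32.5, -14.5, 0.49, 4.24, -0.19]
[-2.1, 32.4, -15.0, 0.49, 4.24, -0.19]
[-1.1, 32.3, -15.4, 0.49, 4.24, -0.19]
[-0.1, 32.1, -15.7, 0.49, 4.24, -0.19]
[1.0, 32.0, -15.9, 0.49, 4.24, -0.19]
[2.1, 31.9, -16.1, 0.49, 4.24, -0.19]
[3.2, 31.8, -16.2, 0.49, 4.24, -0.19]
```

```bash
python3 -m creep '[[-3.1,32.5,-14.5,0.49,4.24,-0.19],[-2.1,32.4,-15,0.49,4.24,-0.19],[-1.1,32.3,-15.4,0.49,4.24,-0.19],[-0.1,32.1,-15.7,0.49,4.24,-0.19],[1,32,-15.9,0.49,4.24,-0.19],[2.1,31.9,-16.1,0.49,4.24,-0.19],[3.2,31.8,-16.2,0.49,4.24,-0.19],[0,0,0,0,0,0],[0,0,0,0,0,0]]'
python3 - <<'E'
from tri import *
st(); s,im=snap('wrist','w3.png'); meas('pics/w3.png','wrist',s,(22,150,60),(38,255,255),.012,.012,.128)
E
```

```text
time_s: 3.08
tcp_pos: [0.439, 0.2244, 0.1935]
eef_rot: [0.056, 1.585, -0.067]
ft_force: [-0.3, -0.9, -0.0]
finger_gap: 1.0
t 3.0833 tcp [0.439  0.2244 0.1935] x [-0.0153 -0.0061 -0.9999] y [ 0.0779  0.9969 -0.0073] F_tool [ 0.0466 -0.8742 -0.2075] M_tool [-0.0079 -0.0112 -0.0583] gap 0.9996891251839319
pics/w3.png ang -4.238837799302031 len 0.18139280040777417 width 0.022317835108476586 mid(from end) [0.4467 0.2094] mid(from tip) [0.4391 0.2099]
```

View pics/w3.png

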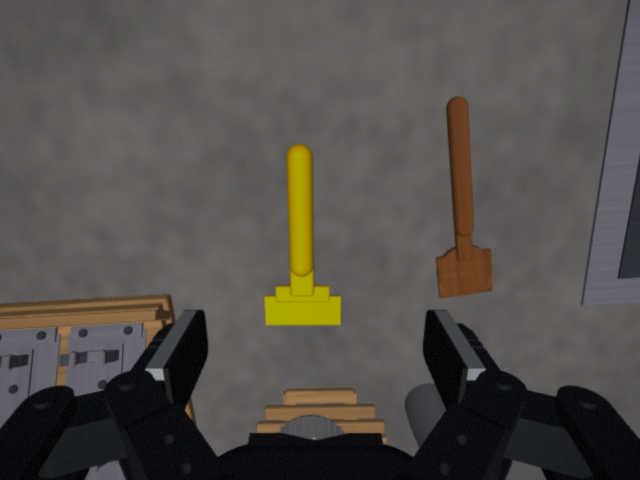

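Run:
```python
from tri import *
s=sense();meas('pics/w3.png','wrist',s,(3,130,40),(13,255,200),.009,.009,.128,(420,80,520,310))
plan([.446,.209,.05],dn(85.8))
```

```text
pics/w3.png ang 5.443172108184079 len 0.19005331779707763 width 0.017057584401367374 mid(from end) [0.4181 0.3586] mid(from tip) [0.4142 0.3582]
n 4 dist [   6.9991  -15.2859 -143.4044] rot [-0.2932 -0.8199  0.3547]
[35.8, -3.4, 2.6, -0.07, -0.2, 0.09]
[35.8, -3.5, 2.4, -0.07, -0.2, 0.09]
[35.8, -3.6, 2.3, -0.07, -0.2, 0.09]
[35.8, -3.6, 2.2, -0.07, -0.2, 0.09]
```

```bash
python3 -m creep '[[35.8,-3.5,2.5,0,-0.2,0.1],[35.8,-3.5,2.4,0,-0.2,0.1],[35.8,-3.6,2.3,0,-0.2,0.1],[35.8,-3.6,2.2,0,-0.2,0.1],[0,0,0,0,0,0]]'
python3 - <<'E'
from tri import *
st();plan([.446,.209,.003],dn(85.8))
E
```

```text
time_s: 3.55
tcp_pos: [0.4542, 0.2089, 0.0573]
eef_rot: [0.065, 1.552, -0.058]
ft_force: [-0.8, -0.1, -1.3]
finger_gap: 0.998
t 3.55 tcp [0.4542 0.2089 0.0573] x [ 0.0186  0.0042 -0.9998] y [0.0783 0.9969 0.0057] F_tool [ 1.2889 -0.1314 -0.8355] M_tool [ 0.0358  0.0582 -0.0455] gap 0.9983184594715943
n 2 dist [ -8.2449   0.1248 -54.3296] rot [-0.2924  1.0434 -0.3214]
[27.1, -0.4, -4.6, -0.15, 0.52, -0.16]
[27.1, -0.3, -4.4, -0.15, 0.52, -0.16]
```

```bash
python3 -m creep '[[20,0,-4.5,0,0.5,-0.2],[20,0,-3,0,0.5,0],[0,0,0,0,0,0],[0,0,0,0,0,0]]'
python3 - <<'E'
from tri import *
st();plan([.446,.209,.003],dn(85.8),2)
E
```

```text
time_s: 3.88
tcp_pos: [0.4518, 0.2082, 0.0258]
eef_rot: [0.068, 1.561, -0.062]
ft_force: [0.6, 0.1, -0.2]
finger_gap: 1.001
t 3.8833 tcp [0.4518 0.2082 0.0258] x [ 0.0087  0.0031 -1.    ] y [0.0825 0.9966 0.0038] F_tool [0.2257 0.1178 0.5411] M_tool [ 0.0013 -0.0141 -0.0583] gap 1.001240863485813
n 2 dist [ -5.7645   0.7739 -22.7783] rot [-0.5355  0.4857 -0.2178]
2 x [11.4, 0.1, -3.0, -0.27, 0.24, -0.11]
```

```bash
python3 -m creep '[[11.4,0,-4,-0.3,0.3,0],[11.4,0,-3,-0.3,0.3,0],[0,0,0,0,0,0],[0,0,0,0,0,0]]'
python3 - <<'E'
from tri import *
st();plan([.446,.209,.003],dn(85.8),2)
E
```

```text
time_s: 4.22
tcp_pos: [0.4492, 0.2101, 0.0097]
eef_rot: [0.063, 1.561, -0.05]
ft_force: [-0.1, 0.6, 0.7]
finger_gap: 0.999
t 4.2167 tcp [0.4492 0.2101 0.0097] x [ 0.0088  0.0078 -0.9999] y [0.0716 0.9974 0.0084] F_tool [-0.7314  0.5773 -0.0869] M_tool [-0.0023  0.0496 -0.0114] gap 0.9993428116612649
n 2 dist [-3.2046 -1.1352 -6.7173] rot [ 0.0896  0.4727 -0.4825]
2 x [3.3, -0.7, -1.6, 0.04, 0.24, -0.24]
```

```bash
python3 -m creep '[[4,-0.7,-2.2,0,0.3,-0.3],[4,-0.5,-2,0,0.3,-0.3],[0,0,0,0,0,0],[0,0,0,0,0,0]]'
python3 - <<'E'
from tri import *
st();plan([.446,.209,.003],dn(85.8),2)
E
```

```text
time_s: 4.55
tcp_pos: [0.4452, 0.2096, 0.0024]
eef_rot: [0.054, 1.572, -0.058]
ft_force: [-0.0, 0.2, -0.1]
finger_gap: 1.0
t 4.55 tcp [0.4452 0.2096 0.0024] x [-0.0016 -0.0023 -1.    ] y [ 0.0713  0.9974 -0.0024] F_tool [ 0.0641  0.1899 -0.0566] M_tool [0.0214 0.0421 0.0308] gap 1.0002662826162423
n 2 dist [ 0.7923 -0.5986  0.6126] rot [ 0.1085 -0.0812  0.1379]
2 x [-0.3, -0.3, 0.4, 0.05, -0.04, 0.07]
```

```bash
python3 -m creep '[[0,0,0,0,0,0],[0,0,0,0,0,0],[0,0,0,0,0,0],[0,0,0,0,0,0],[0,0,0,0,0,0],[0,0,0,0,0,0],[0,0,0,0,0,0],[0,0,0,0,0,0]]' 1 100
python3 - <<'E'
from tri import *
st();
E
```

```text
time_s: 5.22
tcp_pos: [0.4456, 0.2097, 0.003]
eef_rot: [0.054, 1.571, -0.058]
ft_force: [-0.0, -1.0, 0.7]
finger_gap: 0.001
t 5.2167 tcp [0.4456 0.2097 0.003 ] x [-0.0007 -0.0022 -1.    ] y [ 0.0713  0.9975 -0.0022] F_tool [-0.7412 -0.9738  0.0445] M_tool [ 0.0201 -0.0322  0.0022] gap 0.0010081529959064205
```

Run:
```python
from tri import *
snap('wrist','w4.png');
```

```text
(no output)
```

View pics/w4.png

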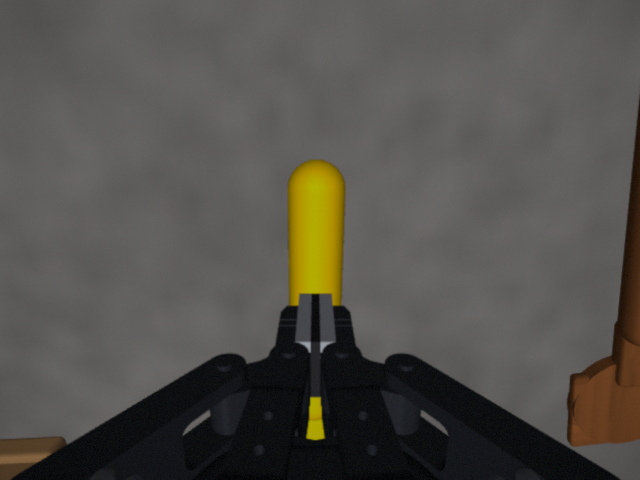

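Run:
```python
from tri import *
s,R=st(); t=np.array(s['tcp_pos'])
print('tcp',proj('wrist',t,s),'back19',proj('wrist',t-R[:,0]*.019,s),proj('wrist',t-R[:,0]*.038,s))
a=np.array([np.cos(np.radians(-4.2)),np.sin(np.radians(-4.2)),0]);n=np.array([-a[1],a[0],0])
c=np.array([.446,.209,.012])
print([proj('wrist',c+a*k+n*e,s).round(0) for k in(-.064,-.03,0) for e in(-.012,.012)])
print('end', onz('wrist',[(317,160)],.012,s))
snap('scene','s4.png')
im=cv2.imread('pics/s4.png'); cv2.imwrite('pics/s4c.png',cv2.resize(im[180:330,340:520],None,fx=4.4,fy=4,interpolation=cv2.INTER_CUBIC))
```

```text
t 5.2667 tcp [0.4456 0.2097 0.003 ] x [-0.0008 -0.0022 -1.    ] y [ 0.0713  0.9975 -0.0023] F_tool [ 0.3222 -0.8993 -0.3766] M_tool [0.0547 0.0231 0.034 ] gap -0.001342573874913283
tcp [[313.2473 291.4541]] back19 [[313.073  311.7858]] [[312.8551 337.1942]]
[array([[282., 159.]]), array([[342., 159.]]), array([[284., 239.]]), array([[340., 239.]]), array([[285., 301.]]), array([[338., 302.]])]
end [[0.3828 0.2158 0.012 ]]
```

View pics/s4c.png

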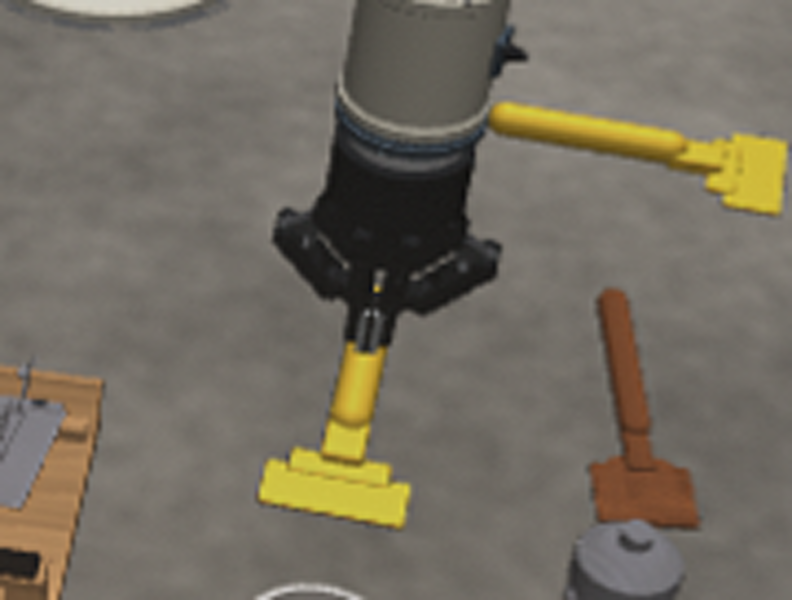

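Run:
```python
from tri import *
s,R=st(); t=np.array(s['tcp_pos'])
for k in(0,.019,.03): print(k,(proj('scene',t-R[:,0]*k)-[340,180])*[4.4,4])
for k in(0,.02,.03): print(k,proj('wrist',[t-R[:,0]*k-R[:,2]*.011+R[:,1]*e for e in(-.005,.005)]+[t-R[:,0]*k+R[:,2]*.011],s))
im=cv2.imread('pics/w4.png'); cv2.imwrite('pics/w4c.png',cv2.resize(im[270:460,220:420],None,fx=4,fy=3.1,interpolation=cv2.INTER_CUBIC))
```

```text
t 5.3167 tcp [0.4455 0.2097 0.0029] x [-0.0009 -0.0022 -1.    ] y [ 0.0712  0.9975 -0.0023] F_tool [ 0.0478 -0.5414 -0.4675] M_tool [ 0.0288  0.0373 -0.0317] gap -0.004431012785314318
0 [[358.2694 364.3579]]
0.019 [[362.1935 343.7389]]
0.03 [[364.4998 331.6248]]
0 [[302.5119 270.2439]
 [323.9177 270.2419]
 [313.278  311.8621]]
0.02 [[301.0359 289.7006]
 [325.0089 289.6976]
 [313.1008 335.2849]]
0.03 [[300.1564 301.2919]
 [325.6591 301.2883]
 [312.996  349.1423]]
```

View pics/w4c.png

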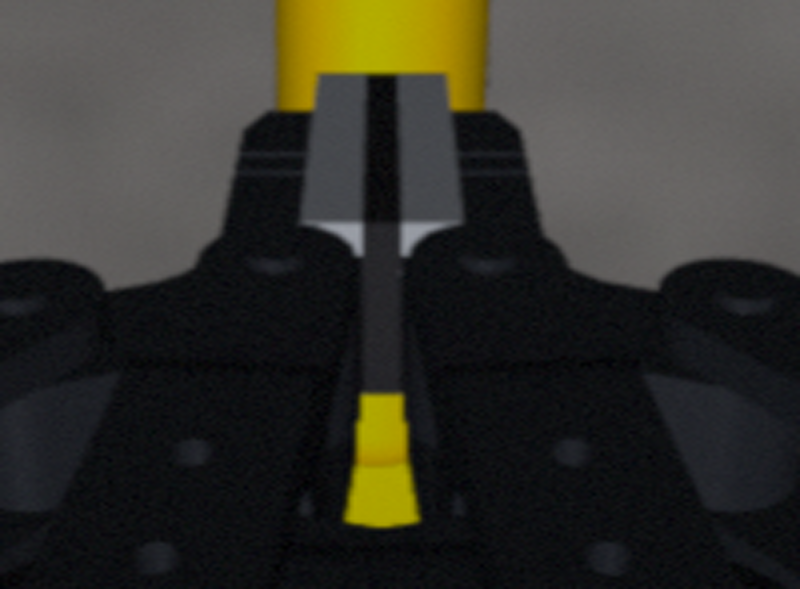

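```bash
python3 -m creep '[[-30,0,0,0,0,0],[-30,0,0,0,0,0],[0,0,0,0,0,0],[0,0,0,0,0,0]]'
python3 - <<'E'
from tri import *
st();s,im=snap('wrist','w5.png'); cv2.imwrite('pics/w5c.png',cv2.resize(im[250:460,220:420,::-1],None,fx=3.6,fy=2.8,interpolation=cv2.INTER_CUBIC)); meas('pics/w5.png','wrist',s,(22,150,60),(38,255,255),.012,.012,.128)
E
```

```text
time_s: 5.65
tcp_pos: [0.4439, 0.2092, 0.0628]
eef_rot: [0.053, 1.576, -0.059]
ft_force: [0.1, 0.1, -1.2]
finger_gap: 0.001
t 5.65 tcp [0.4439 0.2092 0.0628] x [-0.0057 -0.004  -1.    ] y [ 0.0713  0.9974 -0.0044] F_tool [1.1639 0.1041 0.0714] M_tool [-0.0201  0.0082 -0.0239] gap 0.001169320839580517
pics/w5.png ang -4.586814083761348 len 0.09597817594409624 width 0.022934602008207714 mid(from end) [0.4469 0.2104] mid(from tip) [0.3542 0.2179]
```

View pics/w5.png

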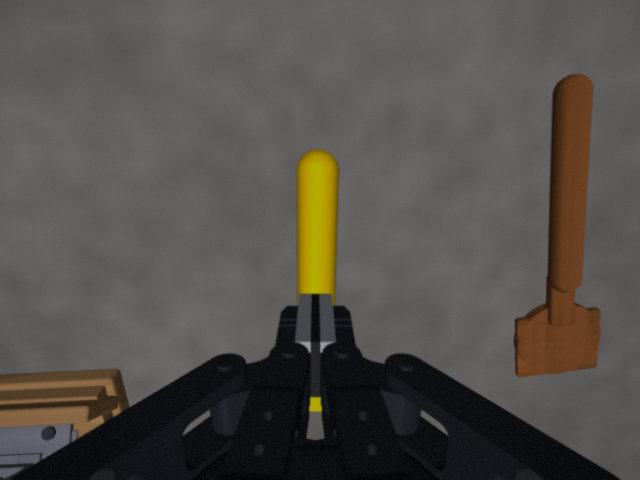

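```bash
python3 -m creep '[[0,-25,0,0,-0.3,0.2],[0,-25,0,0,0,0],[25,0,1,0,0,0],[25,0,0,0,0,0],[5,0,0,0,0,0],[0,0,0,0,0,0],[0,0,0,0,0,0]]' 
python3 -m creep '[[4,0,0,0,0,0],[0,0,0,0,0,0]]' 
python3 -m creep '[[4,0,0,0,0,0],[0,0,0,0,0,0]]'
```

```text
time_s: 6.28
tcp_pos: [0.4401, 0.1573, 0.003]
eef_rot: [0.054, 1.572, -0.056]
ft_force: [-0.0, 0.1, -0.5]
finger_gap: 0.002
time_s: 6.45
tcp_pos: [0.4405, 0.1579, -0.0001]
eef_rot: [0.054, 1.571, -0.055]
ft_force: [-0.0, -1.0, -0.5]
finger_gap: -0.001
time_s: 6.62
tcp_pos: [0.4416, 0.1586, -0.0028]
eef_rot: [0.054, 1.569, -0.054]
ft_force: [0.1, 0.4, -0.0]
finger_gap: 0.002
```

```bash
python3 -m creep '[[4,0,0,0,0,0],[4,0,0,0,0,0],[0,0,0,0,0,0]]' 
python3 -m creep '[[3,0,0,0,0,0],[0,0,0,0,0,0]]' 
python3 -m creep '[[3,0,0,0,0,0],[0,0,0,0,0,0]]'
```

```text
time_s: 6.87
tcp_pos: [0.4426, 0.1592, -0.0101]
eef_rot: [0.054, 1.566, -0.053]
ft_force: [0.8, 0.5, -0.1]
finger_gap: 0.003
time_s: 7.03
tcp_pos: [0.4426, 0.1592, -0.0135]
eef_rot: [0.054, 1.566, -0.053]
ft_force: [-0.6, 0.4, -0.4]
finger_gap: 0.003
time_s: 7.2
tcp_pos: [0.4425, 0.1592, -0.0168]
eef_rot: [0.054, 1.567, -0.053]
ft_force: [-0.7, 1.3, -0.2]
finger_gap: -0.001
```

```bash
python3 -m creep '[[2,0,0,0,0,0],[0,0,0,0,0,0]]' 
python3 -m creep '[[2,0,0,0,0,0],[0,0,0,0,0,0]]' 
python3 -m creep '[[2,0,0,0,0,0],[0,0,0,0,0,0]]'
```

```text
time_s: 7.37
tcp_pos: [0.4425, 0.1591, -0.0191]
eef_rot: [0.054, 1.567, -0.053]
ft_force: [-0.5, -0.7, 0.1]
finger_gap: -0.001
time_s: 7.53
tcp_pos: [0.4429, 0.1592, -0.0209]
eef_rot: [0.054, 1.566, -0.053]
ft_force: [0.2, 1.1, 0.7]
finger_gap: 0.004
time_s: 7.7
tcp_pos: [0.4435, 0.1594, -0.0205]
eef_rot: [0.055, 1.565, -0.052]
ft_force: [-0.8, 0.2, 0.5]
finger_gap: 0.0
```

```bash
python3 -m creep '[[3,0,0,0,0,0],[0,0,0,0,0,0]]' 
python3 -m creep '[[3,0,0,0,0,0],[0,0,0,0,0,0]]'; python3 -c "
from h import *
s,R=st(); print(s['joint_torque'],s['joint_positions']);snap('wrist','w6.png');snap('scene','s6.png')"
```

```text
time_s: 7.87
tcp_pos: [0.4445, 0.1597, -0.0204]
eef_rot: [0.055, 1.562, -0.052]
ft_force: [0.4, 0.2, -0.9]
finger_gap: -0.001
time_s: 8.03
tcp_pos: [0.4456, 0.1601, -0.0206]
eef_rot: [0.056, 1.56, -0.051]
ft_force: [0.7, -0.5, -0.2]
finger_gap: -0.001
t 8.0333 tcp [ 0.4456  0.1601 -0.0206] x [ 0.0105  0.0028 -0.9999] y [0.068  0.9977 0.0035] F_tool [ 0.2388 -0.4542  0.6996] M_tool [0.0148 0.0054 0.0232] gap -0.0006732071934164829
[  0.0106 -32.0806 -40.2267  -0.0037   0.1358   0.    ] [ 0.2732 -0.1846  1.9108 -0.0002  1.4046 -1.2296]
```

View pics/w6.png

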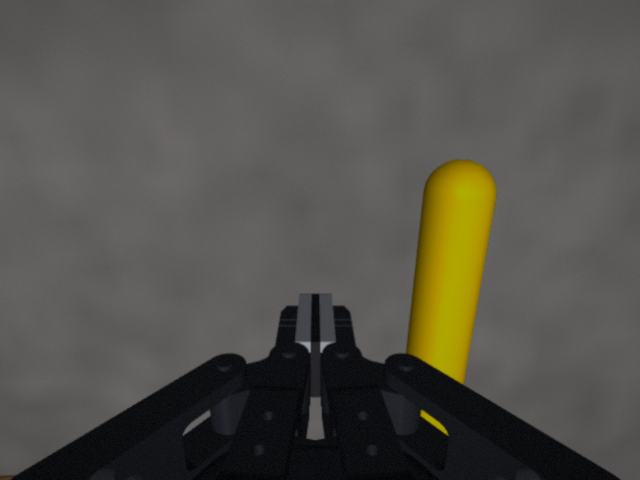

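```bash
python3 -m creep '[[-38,8,0,0,0,0],[-38,12,0,0,0.3,0],[-38,15,0,0,0.3,0],[-20,10,0,0,0,0],[0,0,0,0,0,0],[0,0,0,0,0,0]]' 0
python3 - <<'E'
from tri import *
st();s,im=snap('wrist','w7.png'); meas('pics/w7.png','wrist',s,(22,150,60),(38,255,255),.012,.012,.128)
meas('pics/w7.png','wrist',s,(3,130,40),(13,255,200),.009,.009,.128,(380,20,560,410))
plan([.446,.209,.05],dn(85.6))
E
```

```text
time_s: 8.63
tcp_pos: [0.4446, 0.205, 0.1103]
eef_rot: [0.054, 1.582, -0.055]
ft_force: [-1.0, -1.5, -1.1]
finger_gap: 0.849
t 8.6333 tcp [0.4446 0.205  0.1103] x [-0.0118  0.0002 -0.9999] y [ 0.0693  0.9976 -0.0006] F_tool [ 1.1591 -1.5276 -0.8722] M_tool [-0.0141 -0.0185 -0.0597] gap 0.8493684054988363
pics/w7.png ang -4.546958068385584 len 0.18095309184158626 width 0.022705363241190386 mid(from end) [0.4467 0.2105] mid(from tip) [0.4386 0.2112]
pics/w7.png ang 5.564347888021399 len 0.1898529437369637 width 0.018877891865752484 mid(from end) [0.418  0.3581] mid(from tip) [0.4139 0.3577]
n 2 dist [  1.5455   4.1447 -60.0681] rot [ 0.4136 -0.6925  0.0338]
[30.0, 2.1, 1.0, 0.21, -0.35, 0.02]
[30.0, 2.1, 0.8, 0.21, -0.35, 0.02]
```

View pics/w7.png

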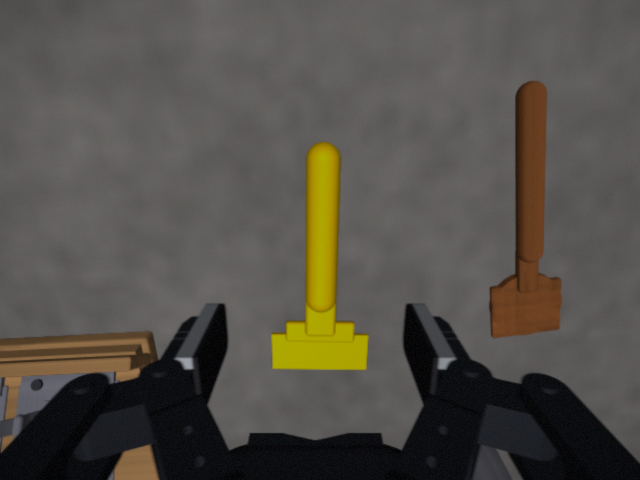

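```bash
python3 -m creep '[[32,2,0.5,0.2,-0.4,0],[32,1.5,0.5,0.2,-0.3,0],[30,0,0,0,0,0],[15,0,-1,0,0,0],[0,0,0,0,0,0],[0,0,0,0,0,0]]' 0
python3 - <<'E'
from tri import *
st();plan([.4465,.2085,-.018],dn(85.5),2)
E
```

```text
time_s: 9.18
tcp_pos: [0.4388, 0.2034, -0.0138]
eef_rot: [0.057, 1.58, -0.068]
ft_force: [0.2, -0.2, -0.3]
finger_gap: 1.003
t 9.1833 tcp [ 0.4388  0.2034 -0.0138] x [-0.0108 -0.0064 -0.9999] y [ 0.0792  0.9968 -0.0073] F_tool [ 0.2664 -0.1751  0.2523] M_tool [ 0.009  -0.0342  0.0112] gap 1.0025601473162413
n 2 dist [ 7.6686  5.108  -4.2077] rot [-0.045  -0.5879  0.4155]
[2.0, 2.9, 3.6, -0.02, -0.29, 0.21]
[2.1, 2.9, 3.6, -0.02, -0.29, 0.21]
```

```bash
python3 -m creep '[[1.5,2.9,4,0,-0.3,0.2],[1.5,2.9,4,0,-0.3,0.2],[0,0,0,0,0,0]]' 0
python3 - <<'E'
from tri import *
st();plan([.4465,.2085,-.018],dn(85.5),2)
E
```

```text
time_s: 9.43
tcp_pos: [0.4478, 0.2081, -0.0172]
eef_rot: [0.063, 1.57, -0.063]
ft_force: [-0.7, -0.4, -0.5]
finger_gap: 0.997
t 9.4333 tcp [ 0.4478  0.2081 -0.0172] x [ 0.0003 -0.0002 -1.    ] y [ 0.0803  0.9968 -0.0002] F_tool [ 0.4572 -0.4638 -0.6734] M_tool [ 0.0107 -0.0337 -0.0129] gap 0.9972843257825422
n 2 dist [-1.2662  0.444  -0.818 ] rot [-0.1072  0.0185  0.0111]
2 x [0.4, 0.2, -0.6, -0.05, 0.01, 0.01]
```

```bash
python3 -m creep '[[0.4,0.3,-0.8,0,0,0],[0,0,0,0,0,0],[0,0,0,0,0,0],[0,0,0,0,0,0],[0,0,0,0,0,0],[0,0,0,0,0,0],[0,0,0,0,0,0],[0,0,0,0,0,0]]' 1 100
python3 - <<'E'
from tri import *
st();s,im=snap('wrist','w8.png')
E
```

```text
time_s: 10.1
tcp_pos: [0.4504, 0.2099, -0.0125]
eef_rot: [0.065, 1.562, -0.06]
ft_force: [0.6, -0.0, -1.7]
finger_gap: 0.232
t 10.1 tcp [ 0.4504  0.2099 -0.0125] x [ 0.0085  0.0029 -1.    ] y [0.0801 0.9968 0.0036] F_tool [1.701  0.0243 0.538 ] M_tool [-0.0431  0.0491  0.0328] gap 0.23224915461275716
```

View pics/w8.png

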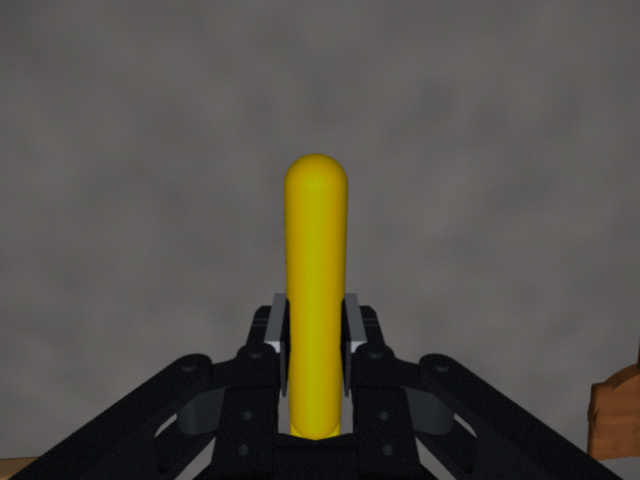

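```bash
python3 -m creep '[[-20,0,0,0,0,0],[-20,0,0,0,0,0],[-20,0,0,0,0,0],[0,0,0,0,0,0],[0,0,0,0,0,0]]'
cat >> tri.py <<'E'
def grasp(f,lo,hi,k,rad,Lh=.064):
    # handle silhouette in tool frame: plane tool x = -k ; s dummy identity
    T=dict(tcp_pos=[0,0,0],eef_rot=[0,0,0])
    im=cv2.imread(f); M=cv2.inRange(cv2.cvtColor(im,cv2.COLOR_BGR2HSV),lo,hi)
    M[:, :200]=0; M[:,440:]=0; M[300:]=0
    n,l,sts,ce=cv2.connectedComponentsWithStats(M); i=1+np.argmax(sts[1:,4]); v,u=np.nonzero(l==i)
    o,r=rays('wrist',np.c_[u,v],T); P=o+r*((-k-o[0])/r[:,0])[:,None]; y,z=P[:,1],P[:,2]
    zs=np.arange(z.min()+rad,z.max()-.002,.003); 
    mid=[((y[(z>=a)&(z<a+.003)].max()+y[(z>=a)&(z<a+.003)].min())/2,np.ptp(y[(z>=a)&(z<a+.003)])) for a in zs]; mid=np.array(mid)
    p=np.polyfit(zs+.0015,mid[:,0],1)
    print('rowtop',v.min(),'end z',z.min()*1000,'handle mid z(mm)',(z.min()+Lh)*1000,'y at mid',np.polyval(p,z.min()+Lh)*1000,'skew deg',np.degrees(np.arctan(p[0])),'width first/last mm',mid[0,1]*1000,mid[-1,1]*1000)
E
python3 - <<'E'
from tri import *
st();s,im=snap('wrist','w9.png')
for f in('w8','w9'):
  for k in(.0245,.03): grasp('pics/%s.png'%f,(22,150,60),(38,255,255),k,.012)
snap('scene','s9.png')
im=cv2.imread('pics/s9.png'); cv2.imwrite('pics/s9c.png',cv2.resize(im[160:330,340:520],None,fx=4,fy=3.5,interpolation=cv2.INTER_CUBIC))
E
```

```text
time_s: 10.57
tcp_pos: [0.4474, 0.2087, 0.0457]
eef_rot: [0.063, 1.568, -0.063]
ft_force: [-0.2, 0.4, -0.9]
finger_gap: 0.232
t 10.5667 tcp [0.4474 0.2087 0.0457] x [ 0.0015  0.0002 -1.    ] y [0.08   0.9968 0.0003] F_tool [ 0.864   0.3637 -0.2447] M_tool [-0.0092  0.0296 -0.0353] gap 0.23166608552484463
rowtop 154 end z -67.19889777148015 handle mid z(mm) -3.1988977714801496 y at mid 0.7786753816895524 skew deg -0.19100098532899448 width first/last mm 23.38031223632053 23.53464150581115
rowtop 154 end z -67.8224766959129 handle mid z(mm) -3.822476695912902 y at mid 0.7723732119381428 skew deg -0.18863545904954324 width first/last mm 22.4689541793405 22.587157458777867
rowtop 154 end z -67.19889777148015 handle mid z(mm) -3.1988977714801496 y at mid 0.8069377924364928 skew deg -0.156871058248427 width first/last mm 23.38031223632053 23.545569623438592
rowtop 154 end z -67.8224766959129 handle mid z(mm) -3.822476695912902 y at mid 0.7751744159893387 skew deg -0.1841685819169695 width first/last mm 22.4689541793405 22.587157458777867
```

View pics/w9.png

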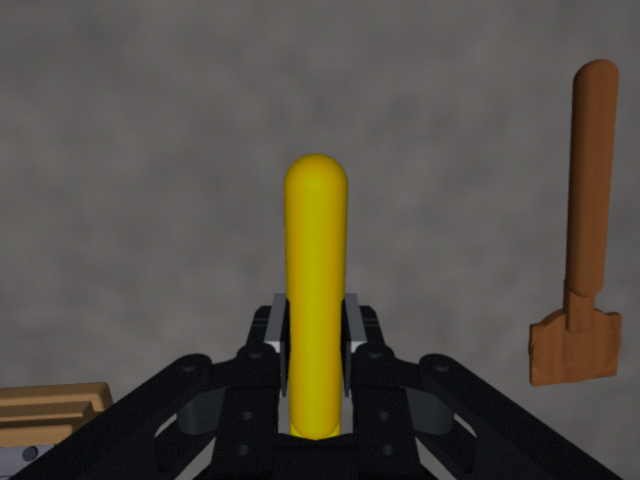

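View pics/s9c.png

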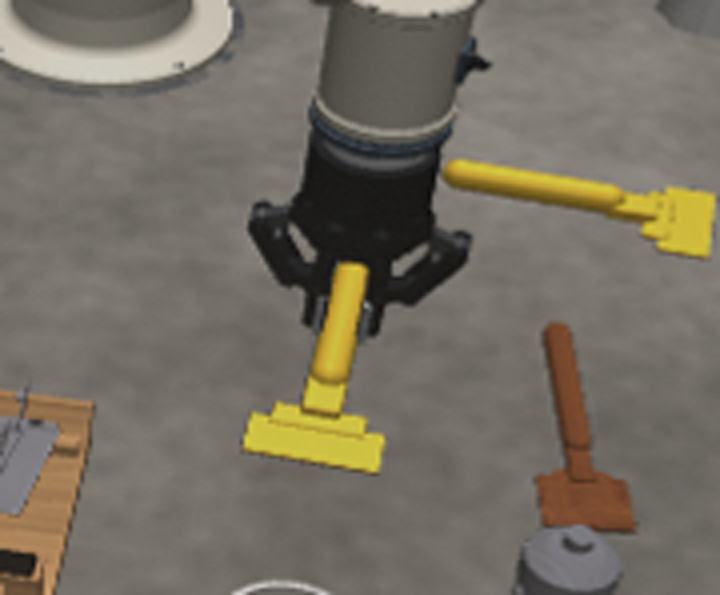

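```bash
cat >> tri.py <<'E'
yw=np.radians(-.55); ex=np.array([np.cos(np.pi/6)*np.cos(yw),np.cos(np.pi/6)*np.sin(yw),.5]); ez=np.array([-.5*np.cos(yw),-.5*np.sin(yw),np.cos(np.pi/6)]); ey=np.cross(ez,ex)
OT=np.array([.5885,.0105,.0852]); OS=np.array([.589,-.0745,.0822])
def place(O,h,M,dx=0,pitch=0):
    """pose with handle mid at O+dx*ex+h*ez; pitch deg about ey (+ = blade end down)"""
    Q=Ro.from_rotvec(np.radians(pitch)*ey).as_matrix(); R=Q@np.c_[-ez,ey,ex]
    return O+h*ez+dx*ex-R@np.array(M), R
def where(O,M):
    s,R=st(); m=np.array(s['tcp_pos'])+R@np.array(M)-O
    B=np.c_[ex,ey,ez]; a=B.T@R[:,2]
    print('handle mid in place mm',B.T@m*1000,'pitch',-np.degrees(np.arcsin(a[2])),'yaw',np.degrees(np.arctan2(a[1],a[0])),'F_place',B.T@s['ft_force'],'M_place',B.T@s['moment'])
MS=[-.0245,0,-.0037]
E
python3 - <<'E'
from tri import *
plan([.50,.12,.19],place(OT,.06,MS)[1])
E
```

```text
n 5 dist [ 52.6624 -88.6838 144.6374] rot [ -3.9516 -29.9169   1.05  ]
[-28.9, -16.8, 12.0, -0.79, -5.98, 0.21]
[-27.6, -16.9, 14.7, -0.79, -5.98, 0.21]
[-26.0, -17.0, 17.2, -0.79, -5.98, 0.21]
[-24.1, -17.2, 19.6, -0.79, -5.98, 0.21]
[-22.0, -17.4, 21.8, -0.79, -5.98, 0.21]
```

```bash
python3 -m creep '[[-28.9,-16.8,12,-0.8,-6,0.2],[-27.6,-16.9,14.7,-0.8,-6,0.2],[-26,-17,17.2,-0.8,-6,0.2],[-24.1,-17.2,19.6,-0.8,-6,0.2],[-22,-17.4,21.8,-0.8,-6,0.2],[0,0,0,0,0,0]]'
python3 - <<'E'
from tri import *
st(); plan(*place(OT,.06,MS))
E
```

```text
time_s: 11.17
tcp_pos: [0.4996, 0.1164, 0.1774]
eef_rot: [-0.012, 1.052, -0.012]
ft_force: [-0.3, -0.7, -0.6]
finger_gap: 0.236
t 11.1667 tcp [0.4996 0.1164 0.1774] x [ 0.4959 -0.0155 -0.8683] y [ 0.0038  0.9999 -0.0157] F_tool [ 0.4223 -0.719  -0.5623] M_tool [0.0075 0.2645 0.0032] gap 0.235894296053566
n 4 dist [  74.3433 -105.7632  -59.6513] rot [ 0.734  -0.2663  0.6155]
[22.6, -26.1, 8.6, 0.18, -0.07, 0.15]
[22.5, -26.2, 8.7, 0.18, -0.07, 0.15]
[22.5, -26.2, 8.7, 0.18, -0.07, 0.15]
[22.4, -26.2, 8.8, 0.18, -0.07, 0.15]
```

```bash
python3 -m creep '[[0,-35,2,0.2,0,0.2],[5,-35,2,0.2,0,0.2],[20,-30,6,0.2,0,0.2],[22,-5,8,0,0,0],[22,0,8,0,0,0],[10,0,4,0,0,0],[0,0,0,0,0,0],[0,0,0,0,0,0]]'
python3 - <<'E'
from tri import *
where(OT,MS); plan(*place(OT,.06,MS)); s,im=snap('wrist','w10.png')
E
```

```text
time_s: 11.83
tcp_pos: [0.5608, 0.0118, 0.1082]
eef_rot: [0.008, 1.074, 0.001]
ft_force: [-0.5, -0.0, -0.4]
finger_gap: 0.235
t 11.8333 tcp [0.5608 0.0118 0.1082] x [ 0.4769  0.0047 -0.879 ] y [0.0033 1.     0.0072] F_tool [ 0.1464 -0.0317 -0.6147] M_tool [ 0.0579  0.3134 -0.0089] gap 0.23454147157145713
handle mid in place mm [-15.521    0.8229  58.3285] pitch 1.520774161457971 yaw 0.12381350691428082 F_place [-0.6184 -0.0316 -0.1303] M_place [-0.011   0.3139 -0.0547]
n 1 dist [13.1154 -1.1851  9.6107] rot [ 0.1167 -1.5213 -0.5356]
1 x [-2.2, -1.1, 16.1, 0.12, -1.52, -0.54]
```

View pics/w10.png

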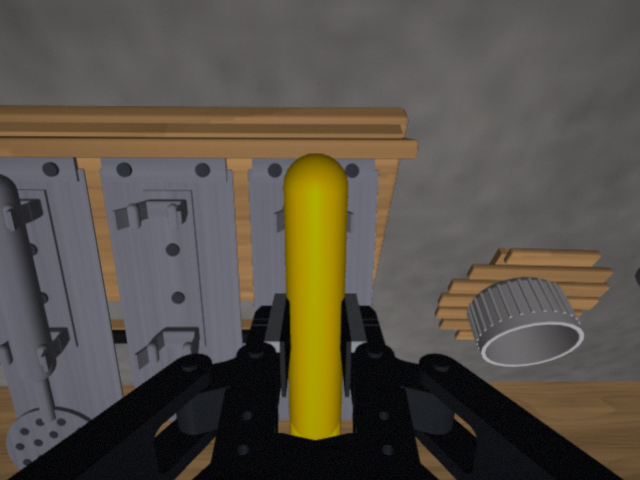

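Run:
```python
from tri import *
c=camera_info('wrist'); print(c['cx'],c['cy'],c['distortion'])
print(blobs('pics/w10.png',[(275,170),(352,170),(124,170),(203,170),(173,250),(178,298)],8))
im=cv2.imread('pics/w10.png'); cv2.imwrite('pics/w10c.png',cv2.resize(cv2.convertScaleAbs(im[140:330,230:400],alpha=1.8,beta=-20),None,fx=4.5,fy=3.1,interpolation=cv2.INTER_CUBIC))
```

```text
315.00587277876417 235.8832486368227 [0.0079 0.     0.     0.     0.    ]
[[275.0181 169.7863]
 [354.3214 169.4286]
 [129.9429 168.6857]
 [207.3529 169.0588]
 [172.8499 249.1353]
 [178.012  297.1014]]
```

View pics/w10c.png

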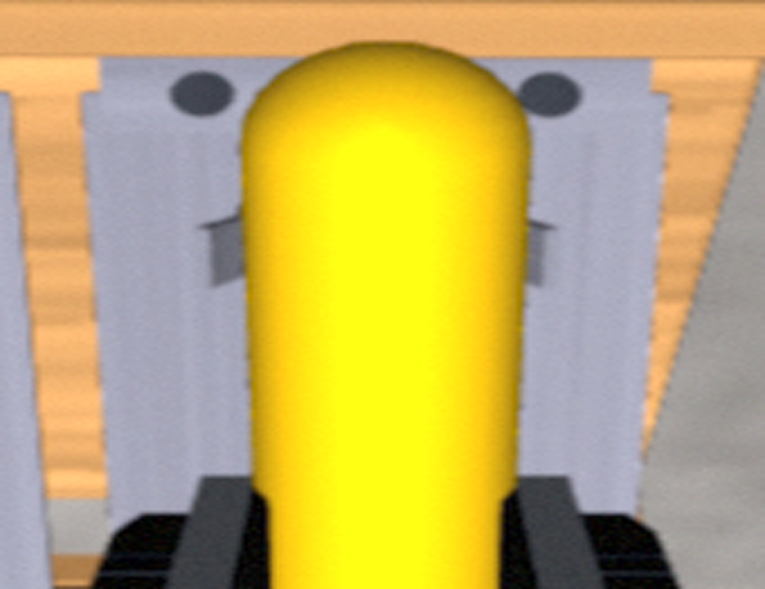

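Run:
```python
from tri import *
s=sense()
for zt in(.015,.017,.019):
  pts=[OT+ex*a+ey*b+ez*zt for a in(-.047,-.037) for b in(-.0185,.0185)]
  print(zt,(proj('wrist',pts,s)-[230,140])*[4.5,3.1])
# foot rivets
print((proj('wrist',[[.542,-.0098,.0371],[.5424,.0341,.0376]],s)-[230,140])*[4.5,3.1])
```

```text
0.015 [[195.5613 227.3116]
 [529.9554 227.2223]
 [198.2575 287.0319]
 [527.5103 286.8248]]
0.017 [[193.8302 230.2998]
 [531.6445 230.2036]
 [196.58   290.5756]
 [529.149  290.3593]]
0.019 [[192.0632 233.3499]
 [533.3685 233.2463]
 [194.8683 294.1916]
 [530.8209 293.9657]]
[[198.7497  92.9102]
 [546.2474  94.678 ]]
```

```bash
python3 -m creep '[[-1,-1,13,0,-1,-0.3],[4,0,3,0,-0.4,-0.2],[0,0,0,0,0,0],[0,0,0,0,0,0]]'
python3 - <<'E'
from tri import *
where(OT,MS); plan(*place(OT+ey*-.0002,.022,MS))
E
```

```text
time_s: 12.22
tcp_pos: [0.5773, 0.0125, 0.115]
eef_rot: [0.002, 1.046, -0.005]
ft_force: [0.2, 0.3, -1.4]
finger_gap: 0.233
t 12.2167 tcp [0.5773 0.0125 0.115 ] x [ 0.5011 -0.0033 -0.8654] y [ 0.0054  1.     -0.0006] F_tool [ 1.2759  0.3489 -0.4947] M_tool [-0.0153  0.3165 -0.0128] gap 0.23324696281064378
handle mid in place mm [ 1.4104  1.8531 55.9213] pitch -0.07071523730949106 yaw 0.22441170280137734 F_place [-0.4945  0.3489 -1.2759] M_place [-0.0141  0.3165  0.0158]
n 1 dist [ 15.6945  -2.256  -30.1009] rot [ 0.2245  0.0705 -0.088 ]
1 x [33.9, -2.2, -1.5, 0.22, 0.07, -0.09]
```

```bash
python3 -m creep '[[12,-1,-0.7,0.2,0,0],[12,-1,-0.5,0,0,0],[6,0,0,0,0,0],[0,0,0,0,0,0],[0,0,0,0,0,0]]'
python3 - <<'E'
from tri import *
where(OT,MS); plan(*place(OT+ey*-.0002,.020,MS)); s,im=snap('wrist','w11.png')
snap('scene','s11.png')
im=cv2.imread('pics/s11.png'); cv2.imwrite('pics/s11c.png',cv2.resize(im[170:350,215:395],None,fx=4,fy=3.3,interpolation=cv2.INTER_CUBIC))
E
```

```text
time_s: 12.63
tcp_pos: [0.5928, 0.0117, 0.0923]
eef_rot: [0.004, 1.039, -0.005]
ft_force: [0.6, 0.0, -1.3]
finger_gap: 0.235
t 12.6333 tcp [0.5928 0.0117 0.0923] x [ 0.5068 -0.0023 -0.862 ] y [0.0065 1.     0.0012] F_tool [ 1.4525  0.0137 -0.1846] M_tool [-0.0374  0.3898 -0.0373] gap 0.23464197635336237
handle mid in place mm [ 3.4219  1.2143 28.4691] pitch -0.4543039123804201 yaw 0.12134497991414979 F_place [-0.1731  0.0171 -1.4539] M_place [-0.0384  0.3896  0.0382]
n 1 dist [ 1.1039 -1.4966 -9.1685] rot [ 0.1219  0.4541 -0.1488]
1 x [8.5, -1.5, -3.7, 0.12, 0.45, -0.15]
```

View pics/w11.png

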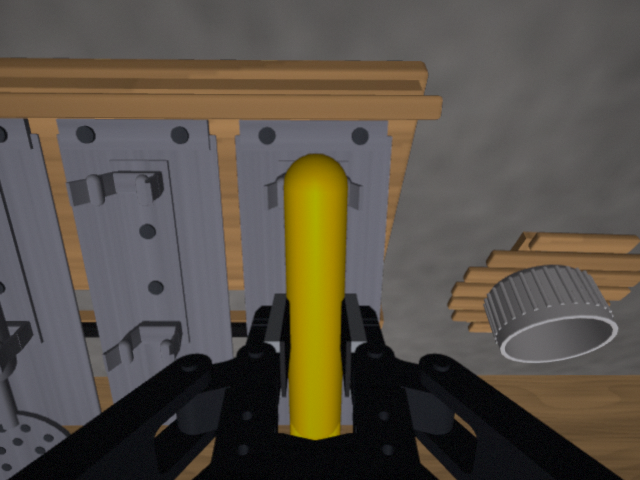

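View pics/s11c.png

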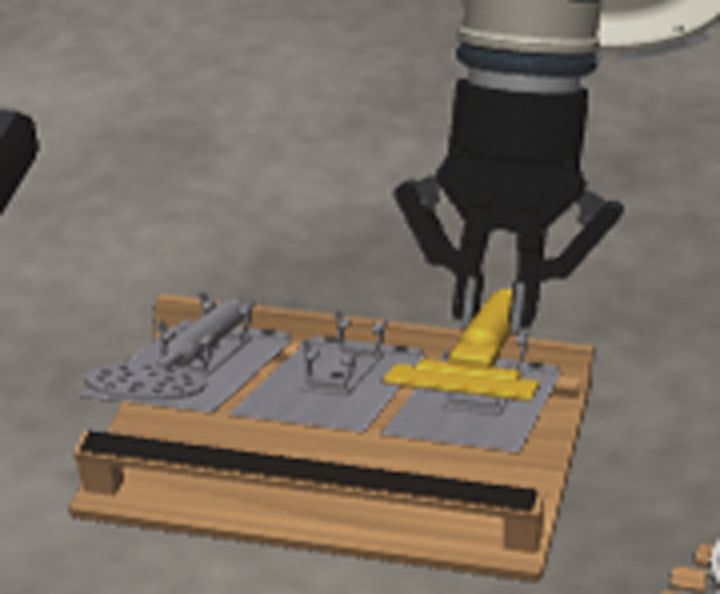

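```bash
python3 -m creep '[[5,-1.5,-3.5,0,0.4,0],[3,-0.3,-1,0,0.2,0],[0,0,0,0,0,0],[0,0,0,0,0,0]]'
python3 - <<'E'
from tri import *
where(OT,MS); plan(*place(OT+ey*-.0002,.018,MS))
E
```

```text
time_s: 13.07
tcp_pos: [0.5934, 0.0098, 0.0847]
eef_rot: [0.004, 1.048, -0.005]
ft_force: [-0.3, -0.5, -0.9]
finger_gap: 0.235
t 13.0667 tcp [0.5934 0.0098 0.0847] x [ 0.4996 -0.0024 -0.8662] y [0.0064 1.     0.0009] F_tool [ 0.6547 -0.5101 -0.7518] M_tool [-0.0499  0.3502 -0.0114] gap 0.2354539854277026
handle mid in place mm [ 0.3051 -0.7683 21.5973] pitch 0.023341647301807912 yaw 0.13333049334506616 F_place [-0.7509 -0.5103 -0.6556] M_place [-0.0122  0.3501  0.0508]
n 1 dist [ 1.5472  0.4854 -3.2616] rot [ 0.1333 -0.0235 -0.1392]
1 x [3.6, 0.5, -0.3, 0.13, -0.02, -0.14]
```

```bash
python3 -m creep '[[4,0.5,-0.5,0,0,0],[0,0,0,0,0,0]]'; python3 -c "
from tri import *
where(OT,MS)"
python3 -m creep '[[3,0,0,0,0,0],[0,0,0,0,0,0]]'; python3 -c "
from tri import *
where(OT,MS)"
```

```text
time_s: 13.23
tcp_pos: [0.5952, 0.0102, 0.0809]
eef_rot: [0.004, 1.047, -0.005]
ft_force: [-0.8, -0.3, -1.0]
finger_gap: 0.235
t 13.2333 tcp [0.5952 0.0102 0.0809] x [ 0.5    -0.0024 -0.866 ] y [0.0066 1.     0.001 ] F_tool [ 0.4989 -0.3374 -1.195 ] M_tool [-0.0196  0.3152  0.0243] gap 0.23506184070523153
handle mid in place mm [-0.0539 -0.3104 17.4528] pitch 0.002261355510037063 yaw 0.11893859877360984 F_place [-1.1944 -0.3387 -0.4997] M_place [0.0237 0.3152 0.0203]
time_s: 13.4
tcp_pos: [0.597, 0.0104, 0.0783]
eef_rot: [0.005, 1.047, -0.005]
ft_force: [-0.2, 1.7, -0.9]
finger_gap: 0.238
t 13.4 tcp [0.597  0.0104 0.0783] x [ 0.5004 -0.0021 -0.8658] y [0.0064 1.     0.0013] F_tool [ 0.6609  1.7001 -0.6326] M_tool [-0.0728  0.3035  0.094 ] gap 0.23781102595075498
handle mid in place mm [ 0.2309 -0.0822 14.2884] pitch -0.028177669144699005 yaw 0.11948327016713609 F_place [-0.6358  1.7005 -0.6565] M_place [0.0934 0.3035 0.0737]
```

```bash
for i in 1; do python3 -m creep '[[3,0,0,0,0,0],[0,0,0,0,0,0]]' >/dev/null; python3 -c "
from tri import *
where(OT,MS)"; done
python3 -m creep '[[3,0,0,0,0.5,0],[0,0,0,0,0,0]]'>/dev/null; python3 -c "
from tri import *
where(OT,MS)"
```

```text
t 13.5667 tcp [0.5991 0.0106 0.0768] x [ 0.5017 -0.0017 -0.865 ] y [0.0063 1.     0.0017] F_tool [-2.9399  0.0652 -2.5494] M_tool [ 0.0746  0.8923 -0.1001] gap 0.23980953605094618
handle mid in place mm [ 1.2202  0.1667 11.8917] pitch -0.11353921806514121 yaw 0.11218765157434685 F_place [-2.5553  0.051   2.935 ] M_place [-0.1017  0.8924 -0.072 ]
t 13.7333 tcp [0.6007 0.0106 0.0755] x [ 0.4941 -0.0019 -0.8694] y [0.0064 1.     0.0015] F_tool [-5.7962  0.4372 -3.6414] M_tool [0.0545 1.0637 0.0344] gap 0.23556740385218458
handle mid in place mm [ 2.1837  0.0961 10.0136] pitch 0.3919823372225676 yaw 0.11889159415625121 F_place [-3.6025  0.413   5.8222] M_place [ 0.0318  1.0639 -0.0517]
```

```bash
cat >> tri.py <<'E'
def bent(O,M,zf,bias=-.6):
    s,R=st(); m=np.array(s['tcp_pos'])+R@np.array(M)-O; B=np.c_[ex,ey,ez]; p=B.T@m*1000; F=B.T@s['ft_force']; F=F-[-.6,0,bias]
    a=B.T@R[:,2]; pit=-np.degrees(np.arcsin(a[2])); th=F[2]/2*.14/9.; 
    v=p-np.array([-70,0,-zf]); c,sn=np.cos(th),np.sin(th)
    q=np.array([c*v[0]-sn*v[2],v[1],sn*v[0]+c*v[2]])+[-70,0,-zf]
    print('place mm',p,'pitch %.2f'%pit,'Fp',F,'Mp',B.T@s['moment'],'| theta est %.1f'%np.degrees(th),'in tongue mm',q,'rel pitch %.2f'%(pit-np.degrees(th)))
E
python3 -m creep '[[2,0,-3,0,1.5,0],[2,0,-1,0,1.5,0],[0,0,0,0,0,0]]'>/dev/null; python3 -c "
from tri import *
bent(OT,MS,20)"
```

```text
t 13.9833 tcp [0.6011 0.0106 0.0742] x [ 0.4517 -0.0017 -0.8922] y [0.0064 1.     0.0013] F_tool [-3.7079  0.2415 -3.9669] M_tool [0.0541 0.6761 0.0746] gap 0.2381295672831657
place mm [3.099  0.1077 8.8246] pitch 3.15 Fp [-3.1576  0.2228  4.5209] Mp [ 0.0701  0.6764 -0.0563] | theta est 2.0 in tongue mm [ 2.0405  0.1077 11.3766] rel pitch 1.14
```

```bash
python3 -m creep '[[0,0,-4,0,0,0],[0,0,0,0,0,0]]'>/dev/null; python3 -c "
from tri import *
bent(OT,MS,20)"
python3 -m creep '[[3,0,-1,0,0.5,0],[0,0,0,0,0,0]]'>/dev/null; python3 -c "
from tri import *
bent(OT,MS,20)"
```

```text
t 14.15 tcp [0.5997 0.0106 0.0748] x [ 0.4569 -0.0018 -0.8895] y [0.0063 1.     0.0013] F_tool [-1.2583  0.9114 -5.7931] M_tool [0.0966 0.9644 0.101 ] gap 0.2328705164603512
place mm [ 1.98    0.1162 10.0692] pitch 2.81 Fp [-5.1264  0.8947  2.1433] Mp [ 0.094   0.9649 -0.0988] | theta est 1.0 in tongue mm [ 1.4687  0.1162 11.2649] rel pitch 1.86
t 14.3167 tcp [0.601  0.0105 0.0736] x [ 0.4524 -0.0018 -0.8918] y [0.0064 1.     0.0012] F_tool [-5.5292  0.5336 -4.6349] M_tool [0.0039 1.0016 0.0644] gap 0.2349792151949946
place mm [2.6951 0.0925 8.3688] pitch 3.10 Fp [-3.7298  0.5089  6.3735] Mp [ 0.0618  1.0018 -0.0048] | theta est 2.8 in tongue mm [ 1.2001  0.0925 11.9361] rel pitch 0.26
```

```bash
for i in 1; do python3 -m creep '[[4,0,-1,0,1.7,0],[4,0,-1,0,1.7,0],[0,0,0,0,0,0]]'>/dev/null; python3 -c "
from tri import *
bent(OT,MS,20)"; done
python3 -m creep '[[4,0,-1,0,1.7,0],[4,0,-1,0,1.7,0],[0,0,0,0,0,0]]'>/dev/null; python3 -c "
from tri import *
bent(OT,MS,20)"
```

```text
t 14.5667 tcp [0.604  0.0105 0.0702] x [ 0.4025 -0.0017 -0.9154] y [0.0062 1.     0.0008] F_tool [-7.8488  0.7314 -5.9251] M_tool [-0.0067  1.1114  0.1061] gap 0.23396336919413813
place mm [4.9114 0.1332 4.0333] pitch 6.27 Fp [-4.4345  0.6985  9.0505] Mp [ 0.1035  1.1117 -0.0022] | theta est 4.0 in tongue mm [3.0355 0.1332 9.2426] rel pitch 2.23
t 14.8167 tcp [0.6064 0.0105 0.0673] x [ 0.3502 -0.0017 -0.9367] y [0.0062 1.     0.0004] F_tool [-9.1392  1.2191 -7.4171] M_tool [0.0241 1.1714 0.0669] gap 0.2323293558575203
place mm [6.9552 0.101  0.33  ] pitch 9.50 Fp [-5.2103  1.1816 10.8405] Mp [ 0.0587  1.1716 -0.0323] | theta est 4.8 in tongue mm [4.9697 0.101  6.7386] rel pitch 4.67
```

Run:
```python
from tri import *
s,im=snap('wrist','w12.png')
snap('scene','s12.png')
im=cv2.imread('pics/s12.png'); cv2.imwrite('pics/s12c.png',cv2.resize(im[200:350,215:395],None,fx=4.4,fy=4,interpolation=cv2.INTER_CUBIC))
for k in (.0245,): grasp('pics/w12.png',(22,150,60),(38,255,255),k,.012)
```

```text
rowtop 154 end z -67.51286041107373 handle mid z(mm) -3.5128604110737234 y at mid 0.8699416847421746 skew deg -0.11924750160793246 width first/last mm 23.35108621388527 23.58970751496256
```

View pics/w12.png

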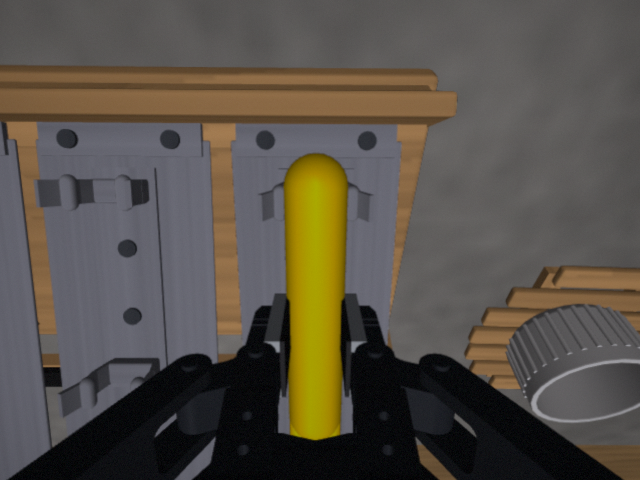

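View pics/s12c.png

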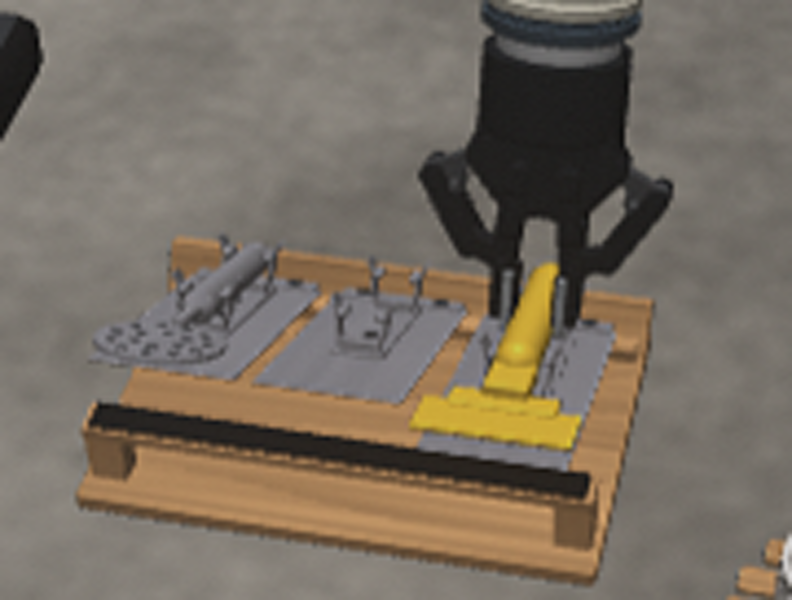

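```bash
python3 -m creep '[[0,0,-4,0,0,0],[0,0,-2,0,0,0],[0,0,0,0,0,0]]'>/dev/null; python3 -c "
from tri import *
bent(OT,MS,20)"
```

```text
t 15.1667 tcp [0.6035 0.0105 0.0697] x [ 0.36   -0.0019 -0.933 ] y [0.0061 1.     0.0003] F_tool [-4.7457  0.7053 -4.0813] M_tool [0.0977 0.6422 0.0565] gap 0.2355697398428077
place mm [5.3384 0.1213 3.8769] pitch 8.90 Fp [-2.7     0.685   5.9213] Mp [ 0.0388  0.6425 -0.104 ] | theta est 2.6 in tongue mm [4.1593 0.1213 7.32  ] rel pitch 6.26
```

```bash
python3 -m creep '[[-4,0,-4,0,-1,0],[0,0,-3,0,-1,0],[0,0,0,0,0,0]]'>/dev/null; python3 -c "
from tri import *
bent(OT,MS,20)"
```

```text
t 15.4167 tcp [0.5974 0.0105 0.0723] x [ 0.3992 -0.0022 -0.9169] y [0.0062 1.     0.0003] F_tool [ 0.2827  0.1963 -3.11  ] M_tool [0.0351 0.5665 0.1479] gap 0.23581838350943857
place mm [0.3039 0.0716 9.1694] pitch 6.47 Fp [-2.5226  0.1873  0.6701] Mp [ 0.1414  0.567  -0.0505] | theta est 0.3 in tongue mm [0.1509 0.0716 9.5354] rel pitch 6.17
```

Run:
```python
from tri import *
s,im=snap('wrist','w13.png')
snap('scene','s13.png')
im=cv2.imread('pics/s13.png'); cv2.imwrite('pics/s13c.png',cv2.resize(cv2.convertScaleAbs(im[250:330,275:375],alpha=1.3),None,fx=8,fy=7.4,interpolation=cv2.INTER_CUBIC))
im=cv2.imread('pics/w13.png'); cv2.imwrite('pics/w13c.png',cv2.resize(cv2.convertScaleAbs(im[100:340,30:410],alpha=1.6),None,fx=2.1,fy=2.1,interpolation=cv2.INTER_CUBIC))
```

```text
(no output)
```

View pics/s13c.png

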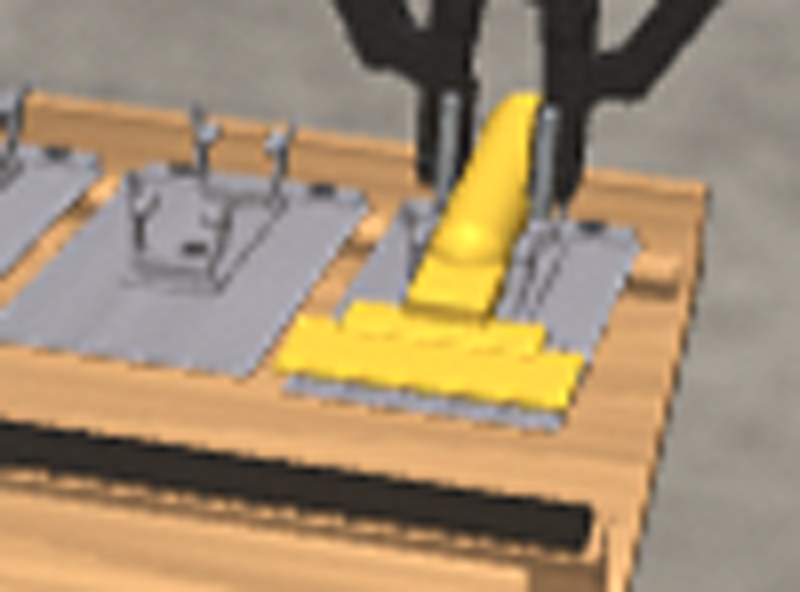

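View pics/w13c.png

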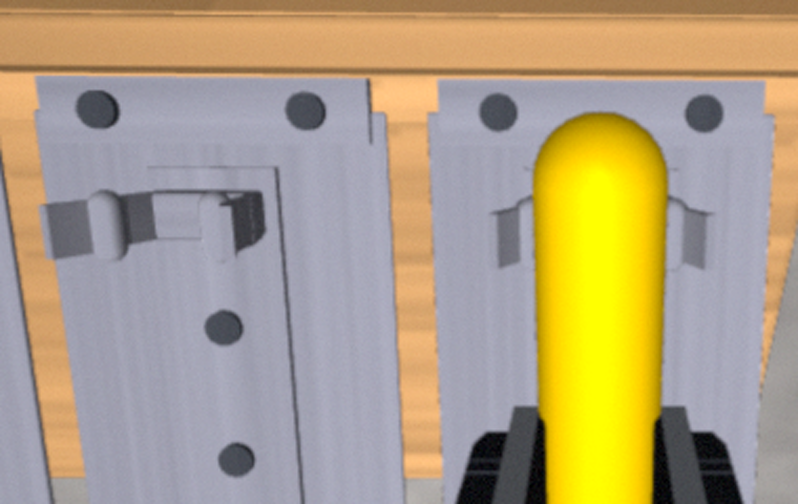

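```bash
python3 -m creep '[[4,0,0,0,-1,0],[4,0,0,0,-1,0],[0,0,0,0,0,0]]'>/dev/null; python3 -c "
from tri import *
bent(OT,MS,20)"
python3 -m creep '[[5,0,-1,0,-1.5,0],[5,0,-1,0,-1.5,0]]'>/dev/null; python3 -c "
from tri import *
bent(OT,MS,20)"
```

```text
t 15.7667 tcp [0.602  0.0105 0.0673] x [ 0.4327 -0.0023 -0.9015] y [0.0062 1.     0.0004] F_tool [-5.7345 -0.0636 -3.7958] M_tool [0.0453 0.8403 0.0318] gap 0.2343428003405244
place mm [0.8961 0.1183 2.4342] pitch 4.36 Fp [-2.7488 -0.0851  6.6063] Mp [ 0.0259  0.8405 -0.0459] | theta est 2.9 in tongue mm [-0.3497  0.1183  6.0457] rel pitch 1.41
t 15.9333 tcp [0.6071 0.0105 0.0612] x [ 0.4846 -0.0028 -0.8747] y [0.0062 1.     0.0002] F_tool [-14.6479   0.9758  -0.8607] M_tool [0.0742 0.8317 0.1732] gap 0.23335085914459414
place mm [ 0.8133  0.0872 -5.479 ] pitch 1.01 Fp [-0.004   0.9462 15.2627] Mp [ 0.1695  0.8323 -0.0757] | theta est 6.8 in tongue mm [-1.4048  0.0872  2.8053] rel pitch -5.79
```

Run:
```python
from tri import *
s,im=snap('wrist','w14.png'); bent(OT,MS,20)
snap('scene','s14.png')
im=cv2.imread('pics/s14.png'); cv2.imwrite('pics/s14c.png',cv2.resize(cv2.convertScaleAbs(im[250:330,275:375],alpha=1.3),None,fx=8,fy=7.4,interpolation=cv2.INTER_CUBIC))
im=cv2.imread('pics/w14.png'); cv2.imwrite('pics/w14c.png',cv2.resize(cv2.convertScaleAbs(im[80:380,30:410],alpha=1.6),None,fx=2.1,fy=2,interpolation=cv2.INTER_CUBIC))
```

```text
t 15.9833 tcp [0.6071 0.0104 0.0608] x [ 0.4862 -0.0029 -0.8738] y [0.0062 1.     0.0002] F_tool [-13.2316   0.6099   0.946 ] M_tool [0.014  0.3437 0.1518] gap 0.2325180787241548
place mm [ 0.6056  0.0571 -5.8344] pitch 0.91 Fp [ 1.7535  0.589  13.8161] Mp [ 0.1506  0.3442 -0.0157] | theta est 6.2 in tongue mm [-1.3209  0.0571  1.6565] rel pitch -5.25
```

View pics/s14c.png

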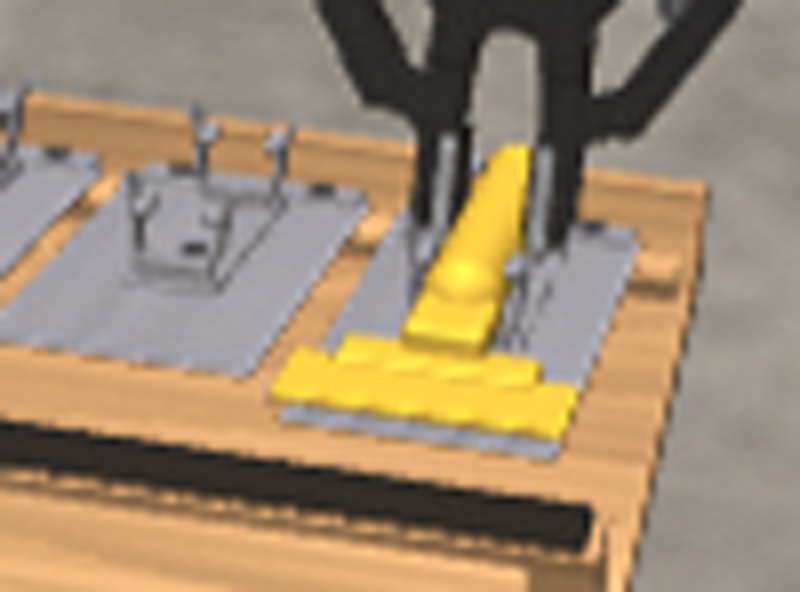

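View pics/w14c.png

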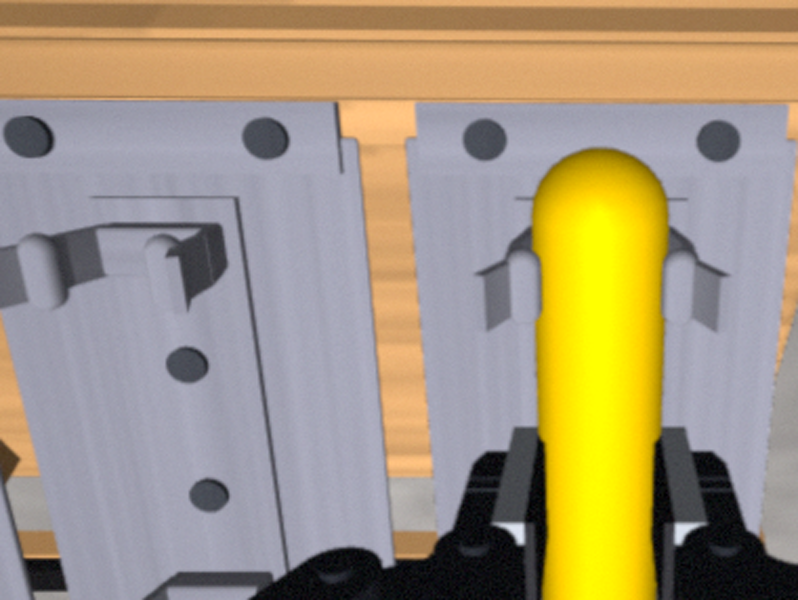

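```bash
python3 -m creep '[[0,0,0,0,0,0],[0,0,0,0,0,0],[0,0,0,0,0,0],[0,0,0,0,0,0],[0,0,0,0,0,0],[0,0,0,0,0,0]]'>/dev/null; python3 -c "
from tri import *
bent(OT,MS,20)"
```

```text
t 16.5333 tcp [0.6057 0.0104 0.0621] x [ 0.4796 -0.0029 -0.8775] y [ 0.0058  1.     -0.0002] F_tool [-4.9797  0.9534 -0.5744] M_tool [0.0102 0.4212 0.0894] gap 0.23394389678388303
place mm [ 0.2199  0.0443 -3.9735] pitch 1.34 Fp [0.1388 0.9431 5.5934] Mp [ 0.0878  0.4215 -0.0116] | theta est 2.5 in tongue mm [-0.5436  0.0443 -0.9347] rel pitch -1.16
```

```bash
python3 -m creep '[[-1,0,0,0,0,0],[-1,0,0,0,0,0],[0,0,0,0,0,0],[0,0,0,0,0,0]]'>/dev/null; python3 -c "
from tri import *
bent(OT,MS,20)"
python3 -m creep '[[-1,0,0,0,0,0],[-1,0,0,0,0,0],[0,0,0,0,0,0],[0,0,0,0,0,0]]'>/dev/null; python3 -c "
from tri import *
bent(OT,MS,20)"
```

```text
t 16.8667 tcp [0.6048 0.0105 0.063 ] x [ 0.4781 -0.0029 -0.8783] y [ 0.0057  1.     -0.0002] F_tool [-1.9767  0.3882  0.6017] M_tool [-0.0388 -0.0153  0.0941] gap 0.23282524281255287
place mm [-0.0525  0.0528 -2.7665] pitch 1.44 Fp [1.2498 0.387  2.5617] Mp [ 0.0951 -0.015   0.0364] | theta est 1.1 in tongue mm [-0.4097  0.0528 -1.3764] rel pitch 0.30
t 17.2 tcp [0.604  0.0105 0.064 ] x [ 0.478  -0.0026 -0.8783] y [0.006  1.     0.0003] F_tool [-0.0789  0.1765  2.1161] M_tool [ 0.0895 -0.1912  0.081 ] gap 0.23718108050708944
place mm [-0.2904  0.1318 -1.5146] pitch 1.44 Fp [2.7169 0.1827 0.626 ] Mp [ 0.0793 -0.1908 -0.0919] | theta est 0.3 in tongue mm [-0.3812  0.1318 -1.1754] rel pitch 1.16
```

```bash
python3 -m creep '[[4,0,0,0,1.5,0],[4,0,0,0,1.5,0],[0,0,0,0,0,0]]'>/dev/null; python3 -c "
from tri import *
bent(OT,MS,20)"; python3 -m creep '[[5,0,-2,0,1,0],[6,0,-2,0,1,0]]'>/dev/null; python3 -c "
from tri import *
bent(OT,MS,20)"
```

```text
t 17.45 tcp [0.6069 0.0105 0.0587] x [ 0.4291 -0.0025 -0.9033] y [ 0.0058  1.     -0.0001] F_tool [-9.1986  0.8169 -3.018 ] M_tool [ 0.0235  0.7762 -0.0116] gap 0.24087092444442895
place mm [ 0.9842  0.1358 -7.4744] pitch 4.59 Fp [-1.6747  0.7918 10.0122] Mp [-0.0161  0.7762 -0.021 ] | theta est 4.5 in tongue mm [-0.2053  0.1358 -1.9903] rel pitch 0.13
t 17.6167 tcp [0.6099 0.0104 0.0537] x [ 0.4027 -0.0027 -0.9153] y [ 0.0055  1.     -0.0005] F_tool [-25.4981   0.5073  -5.2086] M_tool [0.0673 1.7292 0.1679] gap 0.23766838924169587
place mm [  1.7628   0.1095 -13.1664] pitch 6.25 Fp [-1.8031  0.457  26.5143] Mp [ 0.1529  1.7299 -0.0825] | theta est 11.8 in tongue mm [-1.157   0.1095  1.3832] rel pitch -5.56
```

```bash
python3 -m creep '[[-3,0,0,0,-1.2,0],[-3,0,0,0,-1.2,0],[-2,0,0,0,-0.6,0],[-1,0,0,0,-0.4,0],[0,0,0,0,0,0],[0,0,0,0,0,0],[0,0,0,0,0,0]]'>/dev/null; python3 -c "
from tri import *
bent(OT,MS,20)"
```

```text
t 18.2 tcp [0.6054 0.0105 0.0641] x [ 0.4557 -0.0029 -0.8902] y [ 0.0054  1.     -0.0005] F_tool [0.9712 0.8973 1.0744] M_tool [ 0.0591 -0.2041  0.0907] gap 0.23437849880245812
place mm [ 1.5942  0.161  -2.0824] pitch 2.89 Fp [ 1.6206  0.903  -0.4226] Mp [ 0.0884 -0.2037 -0.0639] | theta est -0.2 in tongue mm [ 1.6527  0.161  -2.3178] rel pitch 3.08
```

```bash
python3 -m creep '[[0,0,0,0,0,0],[0,0,0,0,0,0],[0,0,0,0,0,0]]' 0.4; python3 -m creep '[[-10,0,0,0,0,0],[-25,0,0,0,0,0],[-25,0,0,0,-1.5,0],[-25,0,-10,0,-1.5,0],[-10,0,-10,0,0,0],[0,0,0,0,0,0],[0,0,0,0,0,0]]'
python3 - <<'E'
from tri import *
st();s,im=snap('wrist','w15.png')
snap('scene','s15.png')
im=cv2.imread('pics/s15.png'); cv2.imwrite('pics/s15c.png',cv2.resize(cv2.convertScaleAbs(im[250:340,225:375],alpha=1.3),None,fx=5.3,fy=5.3,interpolation=cv2.INTER_CUBIC))
E
```

```text
time_s: 18.45
tcp_pos: [0.6044, 0.0102, 0.0623]
eef_rot: [0.002, 1.102, -0.005]
ft_force: [-0.4, 0.5, -0.6]
finger_gap: 0.598
time_s: 19.03
tcp_pos: [0.5385, 0.0101, 0.1412]
eef_rot: [0.001, 1.052, -0.006]
ft_force: [0.8, 0.3, 1.0]
finger_gap: 0.6
t 19.0333 tcp [0.5385 0.0101 0.1412] x [ 0.4958 -0.005  -0.8684] y [ 0.0055  1.     -0.0026] F_tool [-0.4519  0.2567  1.2093] M_tool [0.0632 0.277  0.0102] gap 0.6002292697755619
```

View pics/w15.png

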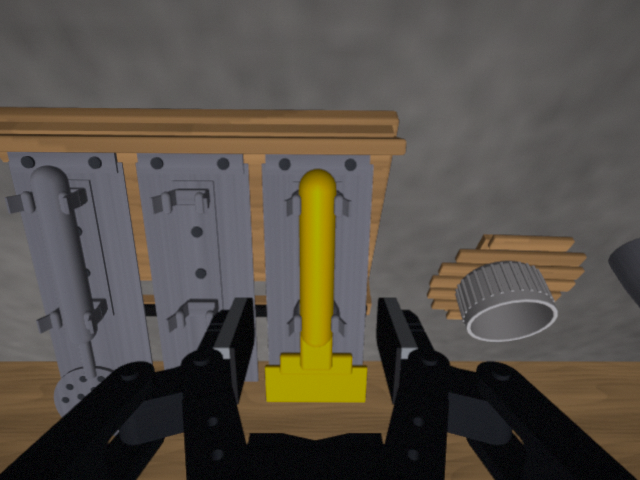

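View pics/s15c.png

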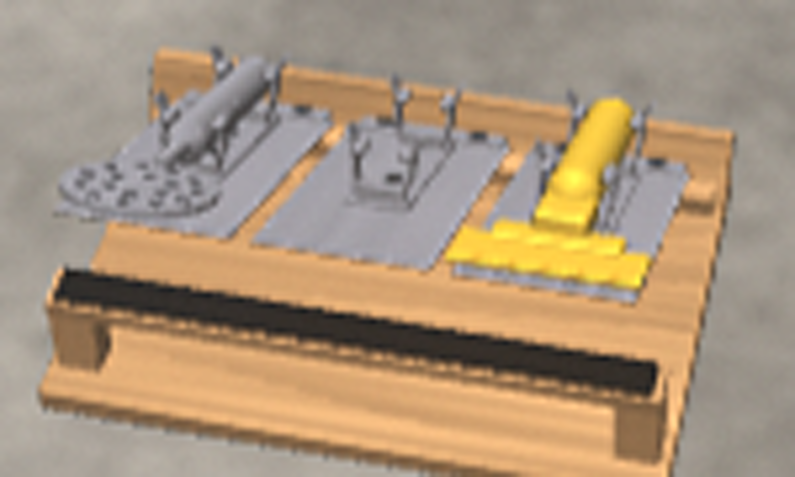

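Run:
```python
from tri import *
s=sense(); O=OT+ey*.001
im=cv2.imread('pics/w15.png')
M=cv2.inRange(cv2.cvtColor(im,cv2.COLOR_BGR2HSV),(22,150,60),(38,255,255)); v,u=np.nonzero(M); print('obs top row',v.min(),'bottom',v.max(), 'blade u',u.min(),u.max())
for r in (200,240,280,320): q=u[v==r]; print(r,q.min(),q.max())
for h in(0,.003,.006):
  print(h,'end sphere c',proj('wrist',O-ex*.052+ez*h,s),'end silh',proj('wrist',[O-ex*.064+ez*h,O-ex*.0605+ez*(h+.0085)],s)[:,1],'blade tip',proj('wrist',[O+ex*.125+ez*(h-.008),O+ex*.125+ez*(h-.012)],s)[:,1])
  for x in(-.04,0,.04): print('  ',x,proj('wrist',[O+ex*x+ez*h-ey*.012,O+ex*x+ez*h+ey*.012],s).round(1).tolist())
  print('  blade', proj('wrist',[O+ex*.12+ez*(h-.008)-ey*.04,O+ex*.12+ez*(h-.008)+ey*.04],s).round(1).tolist())
cv2.imwrite('pics/w15c.png',cv2.resize(cv2.convertScaleAbs(im[145:345,130:380],alpha=1.6),None,fx=3.2,fy=3,interpolation=cv2.INTER_CUBIC))
```

```text
obs top row 169 bottom 402 blade u 265 367
200 301 333
240 300 334
280 300 333
320 302 330
0 end sphere c [[316.8801 187.5502]] end silh [168.3591 176.268 ] blade tip [406.0553 402.3673]
   -0.04 [[298.0, 206.1], [335.5, 206.2]]
   0 [[298.5, 264.1], [334.3, 264.2]]
   0.04 [[299.1, 316.6], [333.1, 316.8]]
  blade [[264.9, 400.8], [366.1, 401.1]]
0.003 end sphere c [[316.9052 188.4803]] end silh [169.0688 177.0998] blade tip [408.8834 405.1246]
   -0.04 [[297.8, 207.2], [335.8, 207.4]]
   0 [[298.4, 265.8], [334.5, 265.9]]
   0.04 [[298.9, 318.8], [333.3, 319.0]]
  blade [[264.4, 403.6], [366.6, 403.9]]
0.006 end sphere c [[316.9309 189.4331]] end silh [169.7961 177.9528] blade tip [411.7664 407.9347]
   -0.04 [[297.6, 208.4], [336.0, 208.5]]
   0 [[298.2, 267.6], [334.7, 267.7]]
   0.04 [[298.7, 321.1], [333.5, 321.2]]
  blade [[263.9, 406.4], [367.1, 406.8]]
```

View pics/w15c.png

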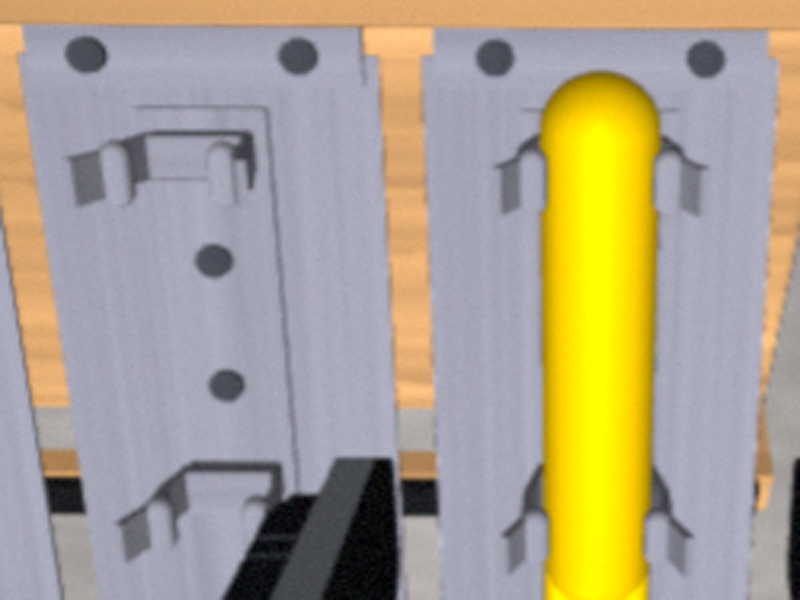

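Run:
```python
from tri import *
plan([.405,.357,.13],dn(95.4))
```

```text
n 10 dist [-133.6995  346.9058  -10.1734] rot [-5.5503 29.5922  1.6118]
[-5.9, 34.6, -12.2, -0.56, 2.96, 0.16]
[-5.2, 34.8, -12.2, -0.56, 2.96, 0.16]
[-4.4, 34.9, -12.1, -0.56, 2.96, 0.16]
[-3.7, 35.0, -12.0, -0.56, 2.96, 0.16]
[-3.0, 35.1, -11.8, -0.56, 2.96, 0.16]
[-2.3, 35.3, -11.6, -0.56, 2.96, 0.16]
[-1.6, 35.4, -11.4, -0.56, 2.96, 0.16]
[-0.9, 35.5, -11.1, -0.56, 2.96, 0.16]
[-0.3, 35.6, -10.8, -0.56, 2.96, 0.16]
[0.4, 35.7, -10.4, -0.56, 2.96, 0.16]
```

```bash
python3 -m creep '[[-20,10,-12,0,0,0],[-10,34.8,-12,-0.6,3,0.2],[-5,34.9,-12,-0.6,3.3,0.2],[-4,35,-12,-0.6,3.3,0.2],[0,35,-12,-0.6,3.3,0.2],[0,35.3,-11.6,-0.6,3.3,0.2],[0,35.4,-11.4,-0.6,3.3,0.2],[0,35.5,-11,-0.6,3.3,0.2],[0,35.6,-11,-0.6,3.3,0.2],[0,35.7,-10,-0.6,3.3,0.2]]' 0
python3 -m creep '[[0,25,0,0,0.5,0],[0,0,0,0,0,0],[0,0,0,0,0,0]]'
python3 - <<'E'
from tri import *
st();s,im=snap('wrist','w16.png'); meas('pics/w16.png','wrist',s,(3,130,40),(13,255,200),.009,.009,.128,(150,30,480,420))
plan([.42,.357,.13],dn(95.4))
E
```

```text
time_s: 19.97
tcp_pos: [0.3978, 0.3415, 0.1274]
eef_rot: [-0.072, 1.599, 0.059]
ft_force: [0.5, -1.0, 0.8]
finger_gap: 1.0
time_s: 20.22
tcp_pos: [0.3936, 0.3741, 0.1198]
eef_rot: [-0.082, 1.621, 0.061]
ft_force: [-0.2, -0.6, -0.2]
finger_gap: 0.997
t 20.2167 tcp [0.3936 0.3741 0.1198] x [-0.051  -0.0156 -0.9986] y [-0.0907  0.9958 -0.0109] F_tool [ 0.1917 -0.5898 -0.2439] M_tool [-0.0331 -0.0364  0.0278] gap 0.9969215892038606
pics/w16.png ang 5.470484273333044 len 0.18795158777584353 width 0.01610468165978199 mid(from end) [0.4183 0.3586] mid(from tip) [0.4123 0.358 ]
n 1 dist [ 26.5918 -16.7628  10.4905] rot [-0.2421 -3.0181  0.6057]
1 x [-11.6, -19.2, 24.4, -0.24, -3.02, 0.61]
```

View pics/w16.png

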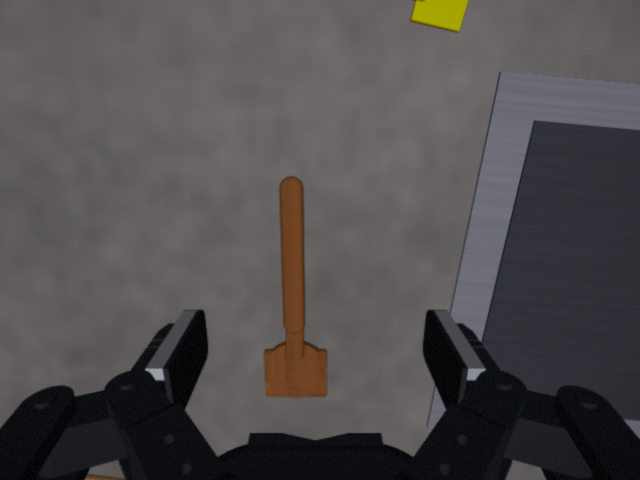

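```bash
python3 -m creep '[[15,-9,12,0,-1.5,0.3],[30,-8,12,0,-1.5,0.3],[30,0,0,0,0,0],[15,0,0,0,0,0],[0,0,0,0,0,0],[0,0,0,0,0,0]]'
python3 - <<'E'
from tri import *
st();plan([.4185,.3575,-.016],dn(95.5),2)
E
```

```text
time_s: 20.77
tcp_pos: [0.4213, 0.3521, 0.0251]
eef_rot: [-0.068, 1.565, 0.065]
ft_force: [0.5, 0.1, 0.4]
finger_gap: 1.002
t 20.7667 tcp [0.4213 0.3521 0.0251] x [ 0.0051 -0.0016 -1.    ] y [-0.0844  0.9964 -0.002 ] F_tool [-0.3913  0.0927  0.4983] M_tool [-0.0147  0.0122 -0.0221] gap 1.0024581979276295
n 2 dist [ -2.7783   5.4137 -41.0887] rot [-0.6597  0.285   0.1182]
[20.5, 2.9, -1.3, -0.33, 0.14, 0.06]
[20.5, 2.8, -1.2, -0.33, 0.14, 0.06]
```

```bash
python3 -m creep '[[18,2.9,-2.5,-0.3,0.2,0],[15,2.8,-2.5,-0.3,0.2,0],[0,0,0,0,0,0],[0,0,0,0,0,0]]'
python3 - <<'E'
from tri import *
st();plan([.4185,.3575,-.016],dn(95.5),2)
E
```

```text
time_s: 21.1
tcp_pos: [0.4187, 0.3569, -0.0042]
eef_rot: [-0.072, 1.566, 0.073]
ft_force: [-0.7, 0.1, 0.3]
finger_gap: 0.999
t 21.1 tcp [ 0.4187  0.3569 -0.0042] x [ 0.0036  0.001  -1.    ] y [-0.0924  0.9957  0.0006] F_tool [-0.2908  0.14   -0.6533] M_tool [0.0079 0.0349 0.0162] gap 0.9985994585600095
n 2 dist [ -0.1746   0.6389 -11.8486] rot [-0.1966  0.2098 -0.0364]
2 x [5.9, 0.3, -0.1, -0.1, 0.1, -0.02]
```

```bash
python3 -m creep '[[6.5,0.4,-1,0,0.1,0],[6.5,0.3,-1,0,0.1,0],[0,0,0,0,0,0]]'; python3 -m creep '[[0,0,0,0,0,0],[0,0,0,0,0,0],[0,0,0,0,0,0],[0,0,0,0,0,0],[0,0,0,0,0,0],[0,0,0,0,0,0],[0,0,0,0,0,0],[0,0,0,0,0,0]]' 1 100
python3 - <<'E'
from tri import *
st();s,im=snap('wrist','w17.png')
for k in (.02,.024): grasp('pics/w17.png',(3,110,30),(13,255,220),k,.009)
E
```

```text
time_s: 21.35
tcp_pos: [0.4181, 0.3584, -0.0149]
eef_rot: [-0.07, 1.566, 0.075]
ft_force: [-0.9, -0.2, 0.1]
finger_gap: 1.001
time_s: 22.02
tcp_pos: [0.4191, 0.3592, -0.0126]
eef_rot: [-0.069, 1.563, 0.076]
ft_force: [0.1, -0.2, -0.0]
finger_gap: 0.16
t 22.0167 tcp [ 0.4191  0.3592 -0.0126] x [ 0.0061  0.005  -1.    ] y [-0.0926  0.9957  0.0044] F_tool [ 0.0069 -0.1995  0.1296] M_tool [-0.0323 -0.0036  0.0231] gap 0.15965188067224748
rowtop 160 end z -64.35440248278526 handle mid z(mm) -0.3544024827852599 y at mid 0.907429617594497 skew deg -0.44077752207126486 width first/last mm 17.567165466634254 17.14712886638354
rowtop 160 end z -64.86981865090335 handle mid z(mm) -0.8698186509033534 y at mid 0.8728088374386604 skew deg -0.44627660720612916 width first/last mm 17.082302362423178 15.089802921071001
```

View pics/w17.png

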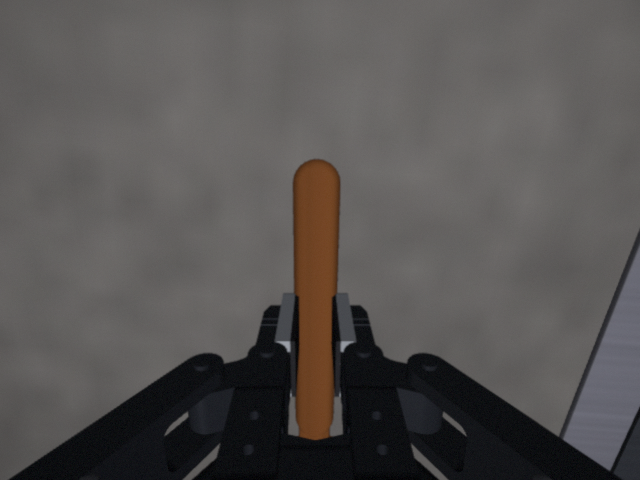

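```bash
python3 -m creep '[[-38,0,0,0,0,0],[-38,0,0,0,0,0],[-38,0,-5,0,0,0],[-38,-5,-5,0,0,0],[-38,-15,-5,0,0,0],[-20,-30,0,0,0,0]]'
python3 - <<'E'
from tri import *
MT=[-.0216,0,-.0005]
st(); print(place(OS,.09,MT)[0]); plan(*place(OS,.09,MT))
E
```

```text
time_s: 22.57
tcp_pos: [0.402, 0.3061, 0.1936]
eef_rot: [-0.082, 1.582, 0.072]
ft_force: [0.9, -0.3, 0.6]
finger_gap: 0.155
t 22.5667 tcp [0.402  0.3061 0.1936] x [-0.0127 -0.0071 -0.9999] y [-0.0974  0.9952 -0.0058] F_tool [-0.5725 -0.434   0.8428] M_tool [ 0.028  -0.008   0.0362] gap 0.1551111403962596
[ 0.5552 -0.0742  0.1417]
n 11 dist [ 153.2193 -380.2667  -51.8889] rot [  6.0982 -30.7144  -1.2425]
[4.8, -35.7, 10.6, 0.55, -2.79, -0.11]
[5.4, -35.6, 10.7, 0.55, -2.79, -0.11]
[6.0, -35.5, 10.7, 0.55, -2.79, -0.11]
[6.6, -35.4, 10.8, 0.55, -2.79, -0.11]
[7.2, -35.3, 10.8, 0.55, -2.79, -0.11]
[7.7, -35.2, 10.7, 0.55, -2.79, -0.11]
[8.3, -35.0, 10.7, 0.55, -2.79, -0.11]
[8.9, -34.9, 10.6, 0.55, -2.79, -0.11]
[9.5, -34.8, 10.5, 0.55, -2.79, -0.11]
[10.1, -34.7, 10.4, 0.55, -2.79, -0.11]
[10.7, -34.6, 10.2, 0.55, -2.79, -0.11]
```

```bash
python3 -m creep '[[0,-35.7,10,0.6,-2.8,-0.1],[0,-35.6,10,0.6,-2.8,-0.1],[0,-35.5,10,0.6,-2.8,-0.1],[0,-35.4,10,0.6,-2.8,-0.1],[0,-35.3,10,0.6,-2.8,-0.1],[0,-35.2,10,0.6,-2.8,-0.1],[0,-35,10,0.6,-2.8,-0.1],[3,-35,10,0.6,-2.8,-0.1],[5,-35,10,0.6,-2.8,-0.1],[8,-35,10,0.6,-2.8,-0.1]]'
python3 - <<'E'
from tri import *
MT=[-.0216,0,-.0005]
where(OS,MT); plan(*place(OS,.05,MT))
E
```

```text
time_s: 23.4
tcp_pos: [0.5281, -0.0524, 0.2148]
eef_rot: [0.004, 1.055, -0.001]
ft_force: [0.9, 1.1, -1.4]
finger_gap: 0.153
t 23.4 tcp [ 0.5281 -0.0524  0.2148] x [ 0.493   0.0006 -0.87  ] y [0.0028 1.     0.0023] F_tool [1.7069 1.1207 0.1056] M_tool [0.0168 0.3513 0.0223] gap 0.152623517193127
handle mid in place mm [ 13.0025  21.443  166.996 ] pitch 0.46116426319793696 yaw 0.27339233230132104 F_place [ 0.0865  1.1302 -1.7017] M_place [ 0.0205  0.3515 -0.0151]
n 4 dist [  47.1779  -22.0139 -107.733 ] rot [ 0.2722 -0.4619 -0.3052]
[29.2, -5.5, -3.0, 0.07, -0.12, -0.08]
[29.2, -5.5, -3.0, 0.07, -0.12, -0.08]
[29.2, -5.5, -3.1, 0.07, -0.12, -0.08]
[29.2, -5.4, -3.2, 0.07, -0.12, -0.08]
```

```bash
python3 -m creep '[[15,-9,-5,0.1,-0.2,-0.1],[29,-7,-5,0.1,-0.2,-0.1],[29,-3,-4,0.1,-0.1,-0.1],[25,-1,-3,0,0,0],[0,0,0,0,0,0],[0,0,0,0,0,0]]'
python3 - <<'E'
from tri import *
MT=[-.0216,0,-.0005]
where(OS,MT); plan(*place(OS,.05,MT));s,im=snap('wrist','w18.png')
cv2.imwrite('pics/w18c.png',cv2.resize(cv2.convertScaleAbs(im[140:330,220:410,::-1],alpha=1.8,beta=-20),None,fx=4.2,fy=3.1,interpolation=cv2.INTER_CUBIC))
snap('scene','s18.png')
im=cv2.imread('pics/s18.png'); cv2.imwrite('pics/s18c.png',cv2.resize(im[170:350,215:395],None,fx=4,fy=3.3,interpolation=cv2.INTER_CUBIC))
E
```

```text
time_s: 23.9
tcp_pos: [0.561, -0.0855, 0.117]
eef_rot: [0.011, 1.043, -0.027]
ft_force: [-0.2, 0.5, 0.1]
finger_gap: 0.155
t 23.9 tcp [ 0.561  -0.0855  0.117 ] x [ 0.5029 -0.0166 -0.8642] y [ 0.0273  0.9996 -0.0033] F_tool [-0.1773  0.4807 -0.1312] M_tool [-0.035   0.2553  0.015 ] gap 0.15466088266480915
handle mid in place mm [ -7.3688 -10.9827  65.7011] pitch -0.21495347440636176 yaw -0.7822458790415234 F_place [-0.1252  0.4846  0.1712] M_place [0.0183 0.2555 0.0321]
n 1 dist [14.274  11.1076 -9.955 ] rot [-0.7835  0.2104  0.674 ]
1 x [15.6, 11.5, 7.1, -0.78, 0.21, 0.67]
```

View pics/w18c.png

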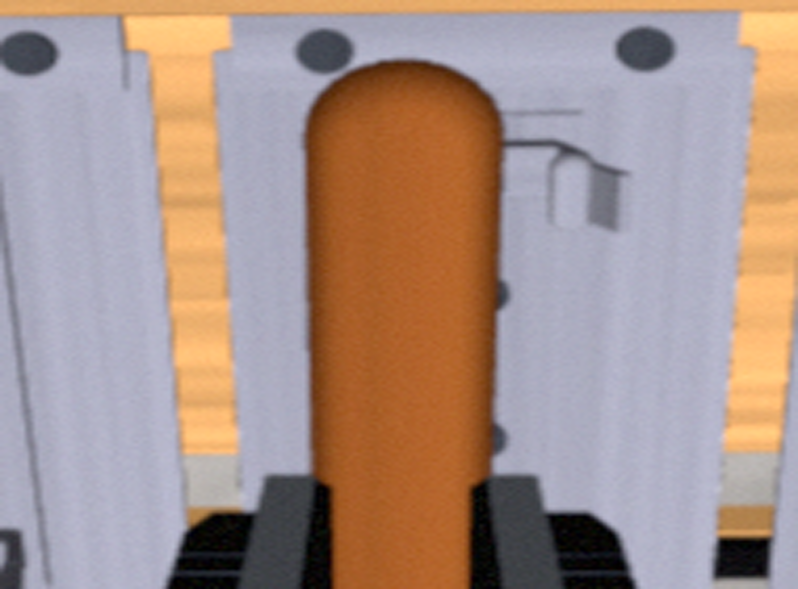

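View pics/s18c.png

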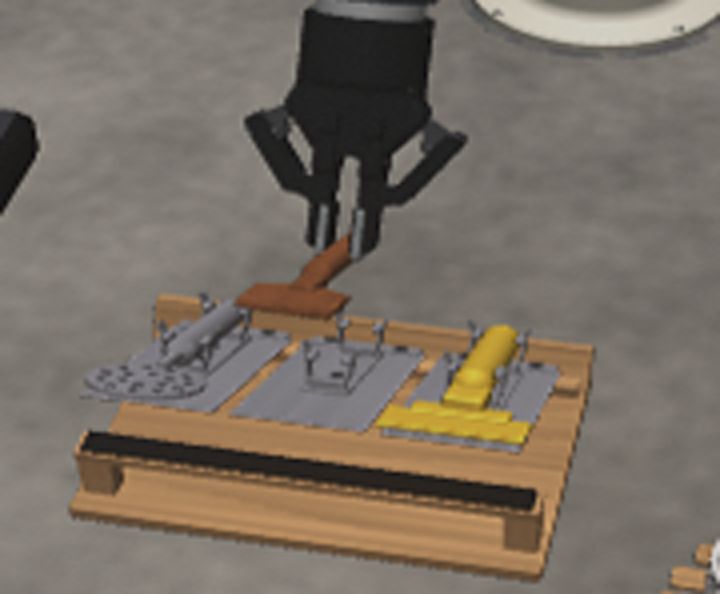

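```bash
python3 -m creep '[[4,6,4,-0.5,0.1,0.4],[4,5,3,-0.2,0.1,0.2],[0,0,0,0,0,0],[0,0,0,0,0,0]]'
python3 - <<'E'
from tri import *
MT=[-.0216,0,-.0005]
where(OS,MT); plan(*place(OS,.04,MT));s,im=snap('wrist','w19.png')
cv2.imwrite('pics/w19c.png',cv2.resize(cv2.convertScaleAbs(im[100:330,220:410,::-1],alpha=1.8,beta=-20),None,fx=4.2,fy=2.6,interpolation=cv2.INTER_CUBIC))
E
```

```text
time_s: 24.33
tcp_pos: [0.5745, -0.0726, 0.1219]
eef_rot: [0.002, 1.037, -0.008]
ft_force: [0.1, -0.0, -0.1]
finger_gap: 0.158
t 24.3333 tcp [ 0.5745 -0.0726  0.1219] x [ 0.5091 -0.0059 -0.8607] y [ 0.0074  1.     -0.0025] F_tool [ 0.1941 -0.0291  0.0419] M_tool [-0.0113  0.3306  0.0614] gap 0.15796889336689132
handle mid in place mm [ 6.6031  1.7518 63.2533] pitch -0.6073787959760195 yaw 0.1800319561512917 F_place [ 0.0441 -0.0292 -0.1937] M_place [0.0602 0.3308 0.0116]
n 1 dist [  5.6962  -1.7853 -23.5597] rot [0.1797 0.6075 0.0614]
1 x [23.2, -1.7, -7.1, 0.18, 0.61, 0.06]
```

View pics/w19c.png

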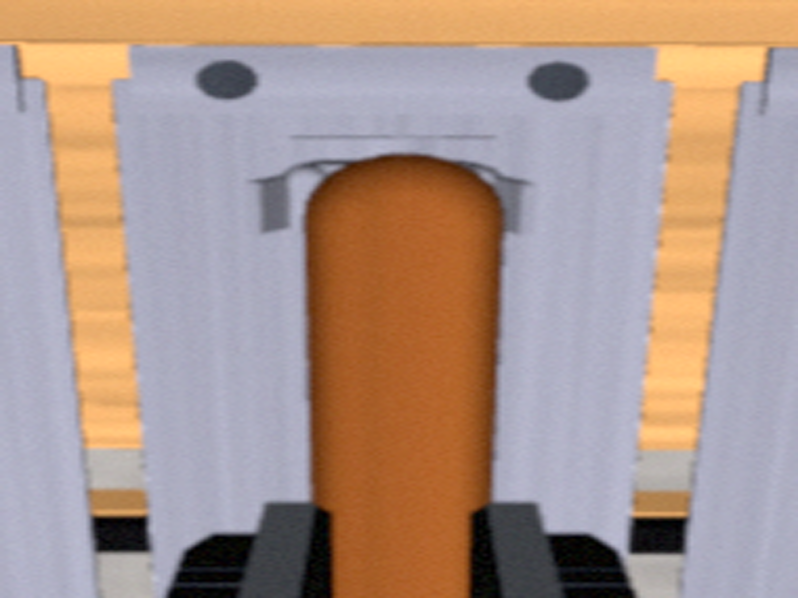

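```bash
python3 -m creep '[[11,-1.2,-4,0.1,0.4,0],[11,-0.5,-4,0,0.3,0],[9,0,-2,0,0.1,0],[0,0,0,0,0,0],[0,0,0,0,0,0]]'
python3 - <<'E'
from tri import *
MT=[-.0216,0,-.0005]
where(OS,MT); plan(*place(OS,.018,MT))
E
```

```text
time_s: 24.8
tcp_pos: [0.5822, -0.0745, 0.0871]
eef_rot: [0.003, 1.051, -0.009]
ft_force: [-0.4, -0.2, -0.3]
finger_gap: 0.153
t 24.8 tcp [ 0.5822 -0.0745  0.0871] x [ 0.4963 -0.006  -0.8681] y [ 0.0087  1.     -0.0019] F_tool [ 0.1023 -0.1527 -0.4741] M_tool [ 0.0264  0.3131 -0.0063] gap 0.15282658823445694
handle mid in place mm [-3.8172 -0.041  29.2448] pitch 0.24452486556149533 yaw 0.09886956278049853 F_place [-0.4743 -0.1536 -0.1001] M_place [-0.0069  0.313  -0.0267]
n 1 dist [ 9.0073 -0.0201 -7.782 ] rot [ 0.099  -0.2445  0.0692]
1 x [11.2, 0.1, 4.0, 0.1, -0.24, 0.07]
```

```bash
python3 -m creep '[[6,0,3,0,-0.2,0],[5,0,0,0,0,0],[0,0,0,0,0,0]]'
python3 - <<'E'
from tri import *
MT=[-.0216,0,-.0005]
where(OS,MT); plan(*place(OS,.014,MT))
E
```

```text
time_s: 25.05
tcp_pos: [0.5906, -0.0747, 0.0772]
eef_rot: [0.003, 1.049, -0.009]
ft_force: [0.1, -0.0, -1.2]
finger_gap: 0.157
t 25.05 tcp [ 0.5906 -0.0747  0.0772] x [ 0.4984 -0.0059 -0.867 ] y [ 0.0092  1.     -0.0015] F_tool [ 1.1208 -0.0427 -0.4709] M_tool [-0.0312  0.3867 -0.0034] gap 0.15696643658327014
handle mid in place mm [-1.5178 -0.1946 16.4773] pitch 0.10676571169726995 yaw 0.06403049464366288 F_place [-0.4729 -0.0444 -1.1199] M_place [-0.0038  0.3867  0.0308]
n 1 dist [ 2.5895  0.193  -1.3656] rot [ 0.0641 -0.1067  0.063 ]
1 x [2.5, 0.2, 1.6, 0.06, -0.11, 0.06]
```

```bash
cat > b.py <<'E'
from tri import *
bent(OS,[-.0216,0,-.0005],17,-.5)
E
python3 -m creep '[[4,0,0.5,0,0.5,0],[4,0,-1,0,1,0]]'>/dev/null; python3 b.py
python3 -m creep '[[5,0,-2,0,1.7,0],[5,0,-2,0,1.7,0]]'>/dev/null; python3 b.py
```

```text
t 25.2167 tcp [ 0.5949 -0.0746  0.0709] x [ 0.4766 -0.0054 -0.8791] y [ 0.0093  1.     -0.0011] F_tool [-6.5097  3.0037  0.7152] M_tool [-0.0229  0.1262  0.5483] gap 0.15763011780385572
place mm [-0.4585 -0.0353  8.859 ] pitch 1.53 Fp [1.4868 3.0097 6.9858] Mp [0.5486 0.1267 0.0081] | theta est 3.1 in tongue mm [-1.9655 -0.0353 12.5975] rel pitch -1.58
t 25.3833 tcp [ 0.5987 -0.0746  0.0654] x [ 0.4281 -0.0055 -0.9037] y [ 0.0091  1.     -0.0018] F_tool [-15.5798   1.3721  -2.4727] M_tool [0.0104 0.8773 0.2662] gap 0.1576784172251595
place mm [1.2169 0.0513 2.1659] pitch 4.65 Fp [-0.6037  1.3912 16.2271] Mp [ 0.2633  0.8776 -0.0331] | theta est 7.2 in tongue mm [-1.7621  0.0513 10.9779] rel pitch -2.58
```

```bash
python3 -m creep '[[5,0,0,0,2,0],[5,0,0,0,2,0]]'>/dev/null; python3 b.py
python3 -m creep '[[5,0,-1,0,2,0],[5,0,-1,0,2,0]]'>/dev/null; python3 b.py
```

```text
t 25.55 tcp [ 0.6031 -0.0747  0.0605] x [ 0.3617 -0.0058 -0.9323] y [ 0.0087  1.     -0.0028] F_tool [-15.9353   1.6996  -7.6781] M_tool [0.0034 1.2945 0.274 ] gap 0.15415271717328421
place mm [ 4.2259 -0.0169 -4.3963] pitch 8.79 Fp [-4.556   1.7225 17.4181] Mp [ 0.2675  1.295  -0.0479] | theta est 7.8 in tongue mm [ 1.8436 -0.0169  5.5132] rel pitch 1.03
t 25.7167 tcp [ 0.6066 -0.0751  0.055 ] x [ 0.296  -0.0066 -0.9552] y [ 0.009   1.     -0.0041] F_tool [-9.4263  1.2647 -5.1825] M_tool [0.1345 0.4794 0.1858] gap 0.15463870573620164
place mm [  5.9337  -0.3192 -11.1821] pitch 12.78 Fp [-2.3728  1.2907 10.8349] Mp [ 0.1502  0.4792 -0.1738] | theta est 4.8 in tongue mm [ 5.1746 -0.3192 -4.8113] rel pitch 7.95
```

```bash
python3 -m creep '[[0,0,-2,0,-2,0],[0,0,-2,0,-2,0],[0,0,-1,0,-1,0],[0,0,0,0,0,0]]'>/dev/null; python3 b.py
```

```text
t 26.05 tcp [ 0.6068 -0.0751  0.0592] x [ 0.383  -0.0077 -0.9237] y [ 0.0082  1.     -0.005 ] F_tool [-3.9152  0.8039 -6.0378] M_tool [0.0539 1.0085 0.1009] gap 0.1551810107282022
place mm [ 6.2716 -0.3069 -7.3704] pitch 7.48 Fp [-4.8798  0.8002  5.1649] Mp [ 0.0892  1.0086 -0.0702] | theta est 2.3 in tongue mm [ 5.8233 -0.3069 -4.3151] rel pitch 5.18
```

```bash
python3 -m creep '[[-1,0,-2,0,-2,0],[-1,0,-2,0,-2,0],[-1,0,-2,0,-1,0],[0,0,0,0,0,0]]'>/dev/null; python3 b.py;  python3 -m creep '[[-1,0,-1,0,-1,0],[-1,0,0,0,-1,0],[0,0,0,0,0,0],[0,0,0,0,0,0]]'>/dev/null; python3 b.py
```

```text
t 26.3833 tcp [ 0.6043 -0.0747  0.0652] x [ 0.4725 -0.0084 -0.8813] y [ 0.0082  1.     -0.0051] F_tool [ 0.0885  1.3372 -1.6292] M_tool [0.082  0.3758 0.1619] gap 0.15873969298143006
place mm [ 4.9081  0.0215 -0.7108] pitch 1.80 Fp [-1.0361  1.331   0.4578] Mp [ 0.1579  0.3761 -0.0885] | theta est 0.2 in tongue mm [ 4.8497  0.0215 -0.4442] rel pitch 1.59
t 26.7167 tcp [ 0.6029 -0.0746  0.0657] x [ 0.5043 -0.0084 -0.8635] y [ 0.0082  1.     -0.0049] F_tool [0.7655 0.8383 1.7632] M_tool [0.0279 0.0461 0.1805] gap 0.15794865050889806
place mm [3.2143 0.132  0.3305] pitch -0.29 Fp [ 2.3639  0.8422 -0.2596] Mp [ 0.1805  0.0467 -0.0271] | theta est -0.1 in tongue mm [3.2492 0.132  0.1826] rel pitch -0.17
```

```bash
python3 -m creep '[[0,0,-5,0,0.2,0],[0,0,-5,0,0.2,0],[0,0,0,0,0,0]]'>/dev/null; python3 b.py
python3 - <<'E'
from tri import *
grasp('pics/w17.png',(3,110,30),(13,255,220),.0216,.009); snap('wrist','w20.png'); grasp('pics/w20.png',(3,110,30),(13,255,220),.0216,.009)
E
```

```text
t 26.9667 tcp [ 0.5951 -0.0745  0.0612] x [ 0.4992 -0.0082 -0.8664] y [ 0.0079  1.     -0.0049] F_tool [ 0.2148  0.8933 -1.122 ] M_tool [-0.0194  0.4487  0.1251] gap 0.15769023292078524
place mm [-5.7646  0.1573  0.3469] pitch 0.05 Fp [-0.5256  0.8883  0.2831] Mp [0.1234 0.4492 0.0178] | theta est 0.1 in tongue mm [-5.803   0.1573  0.4884] rel pitch -0.08
rowtop 160 end z -65.15614791513092 handle mid z(mm) -1.1561479151309118 y at mid 0.8340173958786774 skew deg -0.4878867910714933 width first/last mm 17.40680853874816 16.982862881642603
rowtop 160 end z -65.15591102838337 handle mid z(mm) -1.1559110283833745 y at mid 0.9028461473925462 skew deg -0.21050213881619484 width first/last mm 17.035452130940577 16.57643897426928
```

View pics/w20.png

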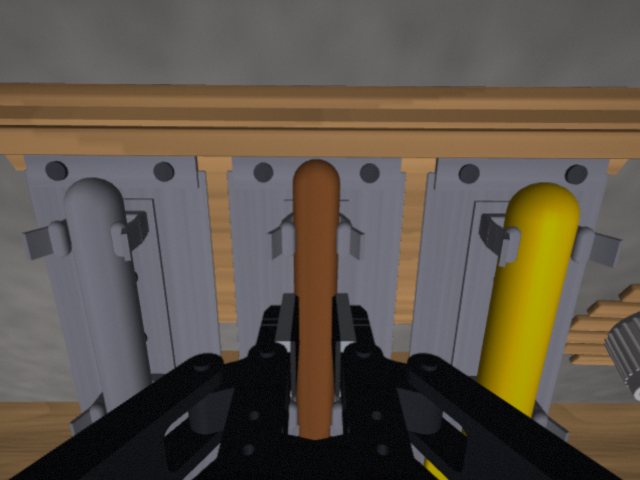

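```bash
python3 -m creep '[[0,0,3.5,0,0,0],[0,0,3,0,0,0],[0,0,0,0,0,0],[0,0,0,0,0,0]]'>/dev/null; python3 b.py
```

```text
t 27.35 tcp [ 0.6001 -0.0746  0.0632] x [ 0.4946 -0.0079 -0.8691] y [ 0.0079  1.     -0.0046] F_tool [ 0.8831  0.2501 -1.199 ] M_tool [0.0814 0.4832 0.1293] gap 0.15404184915428418
place mm [-0.3     0.0913 -0.4107] pitch 0.35 Fp [-0.6053  0.2428 -0.3765] Mp [ 0.1269  0.4834 -0.0837] | theta est -0.2 in tongue mm [-0.2517  0.0913 -0.6149] rel pitch 0.52
```

```bash
python3 -m creep '[[0,0,0.5,0,0,0],[0,0,0,0,0,0],[0,0,0,0,0,0]]' 0.4; python3 b.py; python3 -m creep '[[-10,0,0,0,0,0],[-25,0,0,0,0,0],[-25,0,0,0,0,0],[-25,0,-10,0,0,0],[-10,0,-10,0,0,0],[0,0,0,0,0,0],[0,0,0,0,0,0]]'
python3 - <<'E'
from tri import *
s,im=snap('wrist','w21.png'); np.save('s21.npy',np.r_[s['tcp_pos'],s['eef_rot']])
snap('scene','s21.png'); snap('top','t21.png')
im=cv2.imread('pics/s21.png'); cv2.imwrite('pics/s21c.png',cv2.resize(cv2.convertScaleAbs(im[250:340,225:375],alpha=1.3),None,fx=5.3,fy=5.3,interpolation=cv2.INTER_CUBIC))
im=cv2.imread('pics/w21.png')
cv2.imwrite('pics/w21c.png',cv2.resize(cv2.convertScaleAbs(im[120:420,180:480],alpha=1.6),None,fx=2.6,fy=2,interpolation=cv2.INTER_CUBIC))
M=cv2.inRange(cv2.cvtColor(im,cv2.COLOR_BGR2HSV),(3,130,40),(13,255,220)); n,l,sts,c=cv2.connectedComponentsWithStats(M)
i=l[260,int(np.nonzero(M[260,280:350])[0].mean())+280]; v,u=np.nonzero(l==i); print('obs top',v.min(),'bot',v.max(),'wid',[np.ptp(u[v==r]) for r in(200,240,280)],'blade',u.min(),u.max())
for h in(0,.003):
  print(h,'end',proj('wrist',[OS-ex*.064+ez*h],s),'tip',proj('wrist',[OS+ex*.130+ez*(h-.003),OS+ex*.130+ez*(h-.009)],s)[:,1],[proj('wrist',[OS+ex*x+ez*h-ey*.009,OS+ex*x+ez*h+ey*.009],s).round(1).tolist() for x in(-.04,0,.04)])
E
```

```text
time_s: 27.6
tcp_pos: [0.6013, -0.075, 0.0643]
eef_rot: [-0.001, 1.052, -0.01]
ft_force: [-0.1, -0.3, -0.5]
finger_gap: 0.573
t 27.6 tcp [ 0.6013 -0.075   0.0643] x [ 0.496  -0.0086 -0.8683] y [ 0.008   1.     -0.0054] F_tool [ 0.3706 -0.3378 -0.3384] M_tool [-0.0307  0.2278 -0.0237] gap 0.5725491204447491
place mm [ 1.3296 -0.2512 -0.0752] pitch 0.26 Fp [ 0.2613 -0.3406  0.1323] Mp [-0.0245  0.2278  0.0299] | theta est 0.1 in tongue mm [ 1.3122 -0.2512 -0.0019] rel pitch 0.20
time_s: 28.18
tcp_pos: [0.5335, -0.0743, 0.1451]
eef_rot: [-0.003, 1.048, -0.011]
ft_force: [0.2, -0.3, 0.4]
finger_gap: 0.6
obs top 166 bot 403 wid [np.int64(21), np.int64(23), np.int64(22)] blade 282 348
0 end [[315.332  166.9129]] tip [406.2936 400.879 ] [[[301.6, 203.2], [328.7, 203.4]], [[302.0, 259.2], [327.8, 259.3]], [[302.3, 310.0], [326.9, 310.2]]]
0.003 end [[315.3104 167.608 ]] tip [409.077  403.5614] [[[301.4, 204.3], [328.8, 204.5]], [[301.8, 260.8], [327.9, 261.0]], [[302.1, 312.1], [327.0, 312.3]]]
```

View pics/w21c.png

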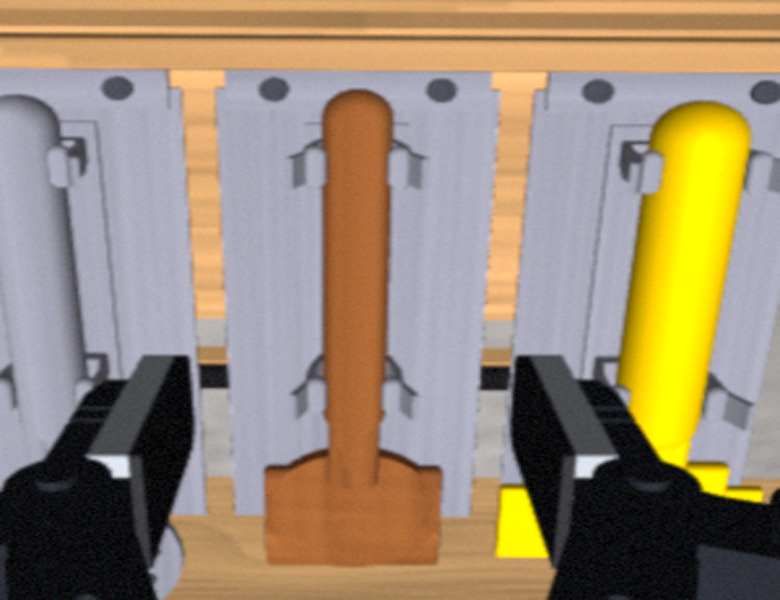

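View pics/s21c.png

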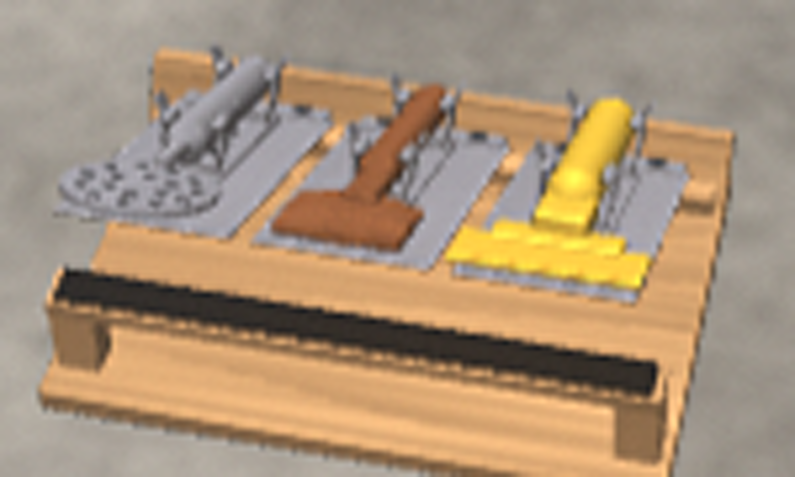

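```bash
python3 -m creep '[[-25,0,-10,0,0,0],[-20,0,-10,0,0,0],[0,0,0,0,0,0],[0,0,0,0,0,0],[0,0,0,0,0,0]]'
python3 - <<'E'
from tri import *
s,im=snap('wrist','w22.png'); print(s['time_s'],s['qd'])
E
```

```text
time_s: 28.75
tcp_pos: [0.4929, -0.0728, 0.1656]
eef_rot: [0.001, 1.063, -0.007]
ft_force: [0.3, 0.2, 0.7]
finger_gap: 0.599
28.75 [ 0.0026  0.0227  0.0088  0.0007 -0.0127  0.0025]
```

View pics/w22.png

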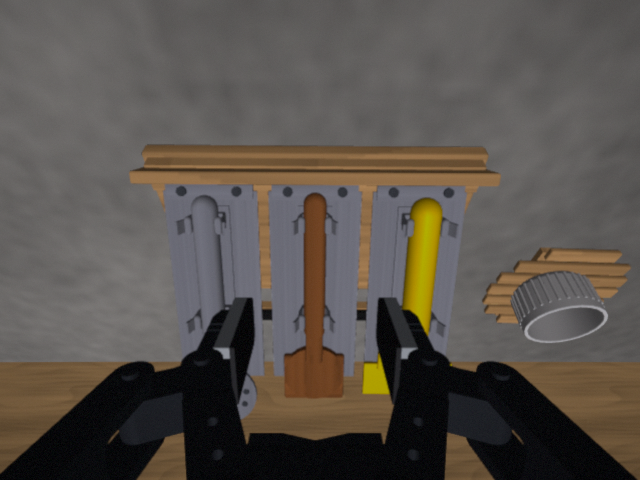

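View pics/t21.png

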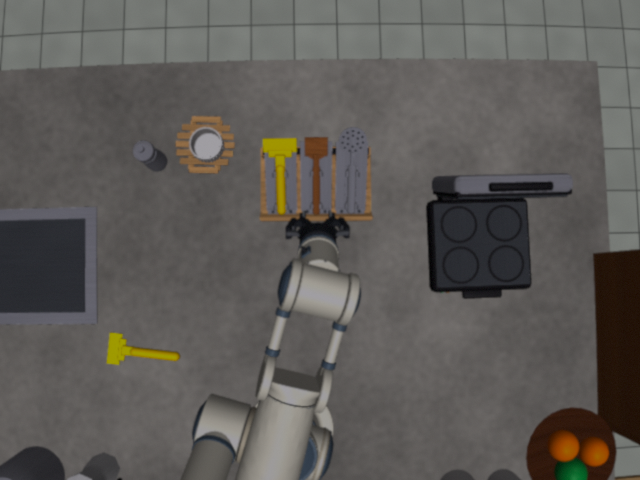

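The pictures show both tools between the jaws of their clips, blade uppermost, and everything else where it stood.

```bash
python3 -c "
from workcell import *
print(close_job())"
```

```text
the job is handed in; nothing more can be done
None
```

The scraper (the one farthest to the robot's right) is in the thick clips and the wooden turner is in the slim clips. Both are blade uppermost and let go, and I handed the job in at about 29 s.

**Last checks:**
- **Seating:** The pictures show the lips of both clips closed over each handle, and the poses I read after unloading put both handles fully home.
- **Centring:** Each handle's middle measured within about 1 to 2 mm of midway between its clips.
- **Surroundings:** The gripper was clear of everything when I handed in. The lid, ramekin, trivet, grinder and look-alike scraper look unmoved. The highest wrist force I saw was about 27 N.

**What went wrong or disagreed:**
- **First grasp missed:** The fingers closed above the scraper, because the shut fingertips sit about 20 mm behind the stated TCP. I confirmed this by eye and gripped lower the second time. That miss may have nudged the scraper by about 1 mm.
- **Turner centring:** The arm drifted up the slope while pressing. I centred the turner by sliding it along its clips after it had snapped in, and did not press it again after that.
- **Small mismatches:** The blade tips appeared 3 to 4 pixels off the predicted home position. The scraper read about 1.5 to 2 mm below its expected home height. I put both down to an error of that size in my estimate of the place's height.

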